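Wake the hallway run-in dock, load it with drill chucks, cover it and start it

TASK

First press the dock's flat green key gently until it registers, to wake it. Then seat every drill chuck from the wooden rack fully home in a spindle of the dock, one to a spindle, slot over the brass dogs so that the flange lies flat. Then set the clear cover squarely on the dock over them, let go, and press the green key gently once more to start it; leave the saucer and the clothes peg alone.

Things in the scene. Friction and masses are not known exactly. Their poses are not given: they have to be found in the camera images.
- chuck_red: Drill chuck, red sleeve, 0.3 kg, may be absent. Origin: axis, flange underside; z up. Sizes in mm. Below: taper shank 42 long, 34 to 22 dia. Flange 10 thick, 60 across, cut through by a drive slot 12 wide along x (notch at each end seen from above). Sleeve 40 dia, z 10-52; nose cone to 66. Starts upright in a rack hole, flange on rack top, slot at any angle (half turn same). Grip 60 N is safe.
- chuck_yellow: Drill chuck, yellow sleeve, 0.3 kg, may be absent. Origin: axis, flange underside; z up. Sizes in mm. Below: taper shank 42 long, 34 to 22 dia. Flange 10 thick, 60 across, cut through by a drive slot 12 wide along x (notch at each end seen from above). Sleeve 40 dia, z 10-52; nose cone to 66. Starts upright in a rack hole, flange on rack top, slot at any angle (half turn same). Grip 60 N is safe.
- chuck_green: Drill chuck, green sleeve, 0.3 kg, may be absent. Origin: axis, flange underside; z up. Sizes in mm. Below: taper shank 42 long, 34 to 22 dia. Flange 10 thick, 60 across, cut through by a drive slot 12 wide along x (notch at each end seen from above). Sleeve 40 dia, z 10-52; nose cone to 66. Starts upright in a rack hole, flange on rack top, slot at any angle (half turn same). Grip 60 N is safe.
- spindle0 (a point): Spindle 0, 80 mm to -y of dock_seat: on its axis, level with its steel nose face; z up. x (either way) points to 2 brass dogs, 8 mm wide, 7 high, 20-28 from the axis. Taper bore 35 dia at the face, 42 deep, 0.5 spare: slot over dogs, a chuck's flange lies flat on the face (chuck origin here); slot off the dogs, it stands 7 mm high. Angle within 0.7 rad of the dock's; turns stiffly (0.25 N m).
- spindle1 (a point): Spindle 1, mid dock: on its axis, level with its steel nose face; z up. x (either way) points to 2 brass dogs, 8 mm wide, 7 high, 20-28 from the axis. Taper bore 35 dia at the face, 42 deep, 0.5 spare: slot over dogs, a chuck's flange lies flat on the face (chuck origin here); slot off the dogs, it stands 7 mm high. Angle within 0.7 rad of the dock's; turns stiffly (0.25 N m).
- spindle2 (a point): Spindle 2, 80 mm to +y of dock_seat: on its axis, level with its steel nose face; z up. x (either way) points to 2 brass dogs, 8 mm wide, 7 high, 20-28 from the axis. Taper bore 35 dia at the face, 42 deep, 0.5 spare: slot over dogs, a chuck's flange lies flat on the face (chuck origin here); slot off the dogs, it stands 7 mm high. Angle within 0.7 rad of the dock's; turns stiffly (0.25 N m).
- dock_seat (a point): Middle of the fixed grey dock, level with the shoulder for the cover's rim, 55 mm above the shelf; z up, y along the row of three spindles. Base 100 (x) by 258 mm (y); a blue plinth 76 by 232 rises 9 mm above the shoulder, the spindle faces 11 mm. A tongue 100 mm wide reaches to 134 mm at -x and carries the key.
- key_top (a point): Centre of the top of the flat green membrane key, 44 by 44 mm, on the dock's tongue 104 mm to -x of dock_seat, 60 mm clear of the seated cover's wall; z up. Gives 1.5 mm and bottoms at 4.5 N; registers when pressed with more than 4 N for 0.2 s. More than 45 N breaks it.
- cover: Clear cover, blue rim and handle, open below, 0.3 kg. Origin: centre of its rim plane; z up. 88 (x) by 244 (y) by 88 mm high, walls 3: fits over the dock's plinth with 3 mm spare each side, rim on the shoulder, origin then at dock_seat, y along the dock's y either way round. Handle: bar 18 wide (x), 90 long (y), z 88-122. Starts upright on the shelf, may be knocked aside.
- rack: Fixed wooden rack, 85 mm (x) by 270 mm (y) by 56 mm high, origin under its centre. Three square holes 40 mm wide at y = -90, 0 and 90 mm, each holding a chuck or empty.
- saucer: Blue ceramic saucer, 140 mm across, 20 mm high, origin under its centre. Leave alone.
- peg: Steel spring clothes peg lying flat, 80 by 11 by 14 mm, long along its x, origin under its middle. Leave alone.
- key: The green key as a moving part; origin at key_top's place.
Mind the look-alikes: they are no part of the job. What is shaped like the chuck_yellow but orange, purple or turquoise is not meant.

How it is judged:
By the outcome, as a careful person would: the job done as asked, in the order asked, and still so for the second after the job is handed in, with the robot touching nothing.
Of chuck_red, chuck_yellow, chuck_green only 2 to 3 are there at a start; the rules pass over those that are not, and their reading is None.
At some moment in a run one of cover may be knocked a few centimetres aside while the robot is not near it.
It also fails if it takes over 210 s, if anything falls off the work surface, if the arm or the gripper's body presses on something with over 40 N, if the wrist force passes 120 N, or if a joint passes its speed limit or range.

ROBOT

A 6-joint arm with a two-finger parallel gripper is mounted at the origin on the work surface. World frame = base frame: x ahead of the robot, y to its left, z up, the work surface at z = 0. Lengths are in m, angles in degrees, forces in N, time in s.
With the tool pointing down it reaches from about 0.3 to 0.75 m from the base axis. Payload 8.5 kg.
Tool frame: the origin (TCP) lies between the finger pads; the fingertips stand 25 mm ahead of it and the grasp point (between the pads) lies 6 mm ahead of it; x points along the fingers, y is the direction in which the jaws open and shut, and the axes are right-handed (so a half turn about x gives the same grasp; the last joint's range is limited). The gripper opens to 85 mm and grips with 20 to 120 N. Pads are 22 mm wide; open, the fingers measure 114 mm over their backs; the gripper's body (76 mm by 85 mm) begins 54 mm behind the grasp point. The pads swing forward as they close: fully open they stand 13 mm farther back than shut.
Start: joints at [-79.2, 21.807, 74.336, -0, 83.858, -12.336], TCP at [0.216, -0.506, 0.256] pointing down, gripper open.
Joint ranges: [-178.18, 178.18], [-50.72, 133.34], [12.68, 142.11], [-81.47, 261.47], [9.98, 163.14], [-165.26, 165.26]. Speed limits (degrees/s): [136.94, 136.94, 180, 180, 180, 180].

INTERFACE

Orientations are given as a 3x3 rotation matrix whose columns are the frame's x, y, z axes.
In Python, from rig import sensors, get_image, workorder gives the robot as it stands.
- The arm moves only by the tool arm_command, never from a script. Its argument "plan" is a list that holds one entry, the list of rows, each a list of 6 numbers: the shift along the tool's x, y, z in units of 25 mm (1.0 is 25 mm), then the turn, a rotation vector about the tool's x, y, z in units of 6 degrees (1.0 is 6 degrees). In form: [[[dx, dy, dz, ax, ay, az], ...]]. A call has 1 to 10 rows; each row is the pose to reach, as a shift and turn from the pose commanded when the call began, along the tool's axes at that moment; what a row does not reach only later rows make up. A row lasts 1/10 s, in which the tool goes at most 50 mm and 8.59 degrees, less where a joint would pass 70% of its speed; a pose out of reach is approached as far as the arm can. A call with a gripper value outside its range is refused whole. "jaw" is the closure, from 0 (fully open) to 1 (shut), set as the call begins (left out, the last holds). The fingers move at their own pace and stop on an object; "newtons" is the grip in N (left out, the last holds). Time passes only in rows, so rows that repeat a pose let the fingers close. It gives the time, the measured TCP pose, the force and the opening at its end, in the units of the state.
- sensors.observe(): the state, without advancing time (a new reading comes with each control period).
- get_image(name): name is "side" or "top"; returns a dict with "img" (384x512x3 uint8, red, green, blue), "fx", "fy", "cx", "cy" (pixels), "T" (4x4, takes a point from camera to world coordinates). Camera axes: x right, y up, looking along -z (the intrinsics and any distortion apply to the point x, -y, -z); pixel columns grow to the right and rows downward; lengths in m; the calibration is good to about 2 mm. A picture is of the moment at which its call begins. There is no depth.
- workorder.close_job(): hands the job in, once; it reports no verdict.
The state is a dict: "time_s": time; "q": joint angles; "qvel": joint speeds; "joint_efforts": joint torques, N m; "position": TCP position; "tool_rot": TCP orientation; "ft_force": force on the tool from outside, world axes, zero at the start; "wrist_torque": the same for the moment, N m; "grip_width": finger opening in m.
Only numpy, scipy, OpenCV 4.12 (cv2) and the standard library are available. Lean on these libraries where they do the work, as an engineer would, in place of code of your own. Each camera call takes 0.05 s, during which the arm holds its last target. There are 200 camera calls.

## Working session

There is one attempt and no reset: what is moved stays moved. The work goes in short steps, Python scripts to look and compute and a tool call to move; the robot and the scene stay as the last step left them, time stands still between calls to the robot, and variables do not carry over. Pictures are saved under pics/ and viewed, about 12 in all and at most 16, crops included, and the job is handed in when it is done.

Besides the shell and the picture viewer there is one more tool, called after "Request:" as name(argument=value, ...), one argument or row to a line, values as JSON. arm_command: Moves the arm, as the interface text tells. Its arguments: {"type":"object","properties":{"plan":{"type":"array","items":{"type":"array","items":{"type":"array","items":{"type":"number"}}}},"jaw":{"type":"number"},"newtons":{"type":"number"}},"required":["plan"]}

```bash
mkdir -p pics; ls
cat > h.py <<'E'
import numpy as np, cv2
from rig import sensors, get_image, workorder
def snap(n,name,crop=None,scale=1):
    d=get_image(n); im=cv2.cvtColor(d["img"],cv2.COLOR_RGB2BGR)
    if name:
        o=im if crop is None else im[crop[1]:crop[3],crop[0]:crop[2]]
        cv2.imwrite("pics/"+name+".png",cv2.resize(o,None,fx=scale,fy=scale,interpolation=cv2.INTER_CUBIC))
    return d
def ray(d,u,v):
    T=np.array(d["T"]); r=T[:3,:3]@np.array([(u-d["cx"])/d["fx"],-(v-d["cy"])/d["fy"],-1]); return T[:3,3],r
def onz(d,u,v,z):
    o,r=ray(d,u,v); return o+r*(z-o[2])/r[2]
def proj(d,p):
    T=np.array(d["T"]); c=T[:3,:3].T@(np.array(p)-T[:3,3]); return np.array([d["cx"]-d["fx"]*c[0]/c[2], d["cy"]+d["fy"]*c[1]/c[2]])
E
python3 - <<'E'
from h import *
for n in("side","top"):
    d=snap(n,n+"0",scale=1.5); print(n,{k:d[k] for k in d if k!="img"})
print(sensors.observe())
E
```

```text
pics
side {'fx': 465.68920574330525, 'fy': 465.68920574330525, 'cx': 250.85834097738947, 'cy': 195.21535084337117, 'T': array([[-0.71229929,  0.54013261, -0.44820361, -0.10394945],
       [-0.70182045, -0.55613418,  0.44515483,  0.62638628],
       [-0.00881871,  0.63164193,  0.7752101 ,  1.19559902],
       [ 0.        ,  0.        ,  0.        ,  1.        ]])}
top {'fx': 460.93735360684195, 'fy': 460.93735360684195, 'cx': 259.3101509191644, 'cy': 187.8886200336088, 'T': array([[ 0.03018985,  0.99529574, -0.09205957,  0.40632582],
       [-0.99951749,  0.0293876 , -0.01005793, -0.02125691],
       [-0.00730521,  0.0923188 ,  0.9957027 ,  1.43244149],
       [ 0.        ,  0.        ,  0.        ,  1.        ]])}
{'time_s': 0.1, 'q': array([-7.91993898e+01,  2.18352720e+01,  7.43770925e+01, -1.25175213e-03,
        8.38583447e+01, -1.23374140e+01]), 'qvel': array([ 0.05219071, -0.02264248, -0.10275245,  0.02799151,  0.0037719 ,
        0.10567375]), 'joint_efforts': array([ 4.78976697e-03, -4.49219084e+01, -2.31654060e+01, -1.11571542e-04,
        3.69929447e-03,  9.98342742e-07]), 'position': array([ 0.21605711, -0.50554389,  0.25581045]), 'tool_rot': array([[-2.52598701e-04,  3.92949475e-01, -9.19560029e-01],
       [ 1.20817564e-03, -9.19559267e-01, -3.92949481e-01],
       [-9.99999238e-01, -1.21024855e-03, -2.42472505e-04]]), 'ft_force': array([ 1.04219856, -0.53263252,  0.4091991 ]), 'wrist_torque': array([ 0.03659663, -0.02219781,  0.00435219]), 'grip_width': 0.0856947227072855}
```

View pics/top0.png

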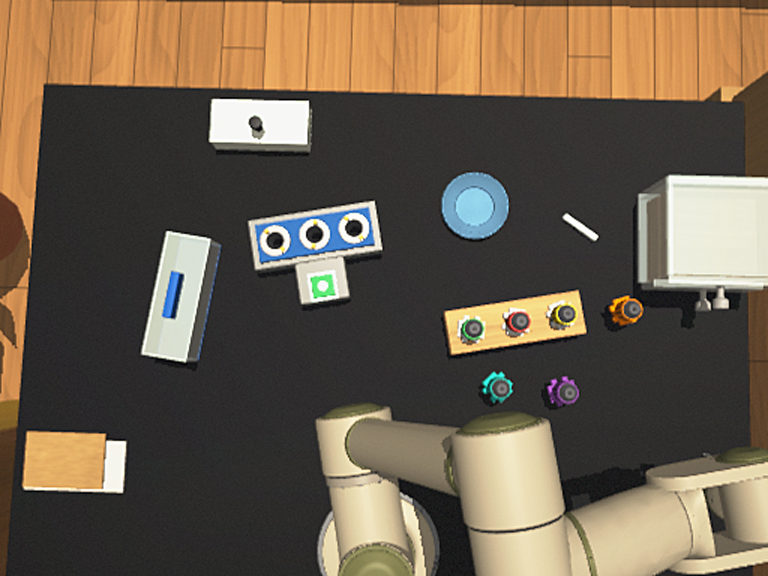

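View pics/side0.png

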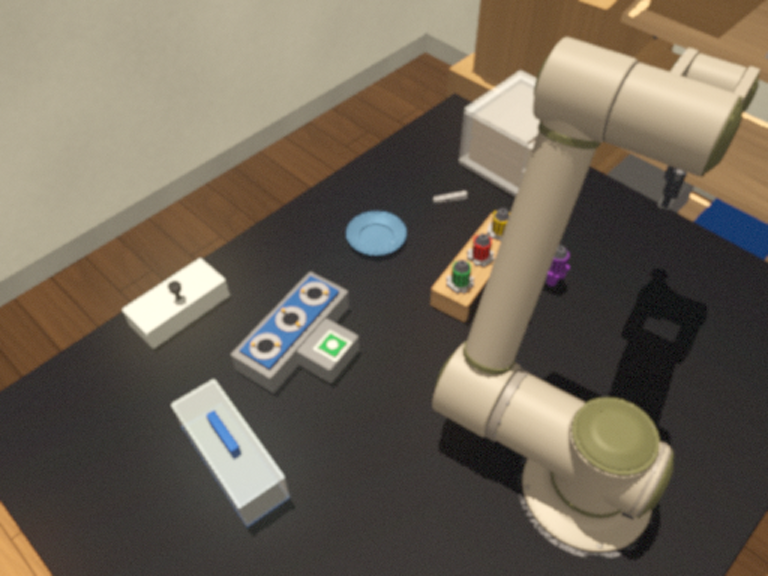

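Candidates (top0 pixels at 1.5×): chucks green (472,328), red (518,321) and yellow (565,314) stand in the rack. The look-alikes are orange (627,310), turquoise (497,387) and purple (562,392), all off the rack. I'm choosing the three in the rack and will check them in close crops.

Run:
```python
from h import *
ims=[get_image("top")for _ in range(4)]
d=ims[0]; im=np.mean([x["img"] for x in ims],0)
np.save("top.npy",im)
b=cv2.cvtColor(im.astype(np.uint8),cv2.COLOR_RGB2BGR)
A=cv2.resize(b[125:210,160:260],(800,680),interpolation=cv2.INTER_CUBIC)[:600]
B=cv2.resize(b[190:240,292:395],None,fx=7.5,fy=7.5,interpolation=cv2.INTER_CUBIC)
cv2.imwrite("pics/dock.png",A);cv2.imwrite("pics/rack.png",B)
```

```text
(no output)
```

View pics/dock.png

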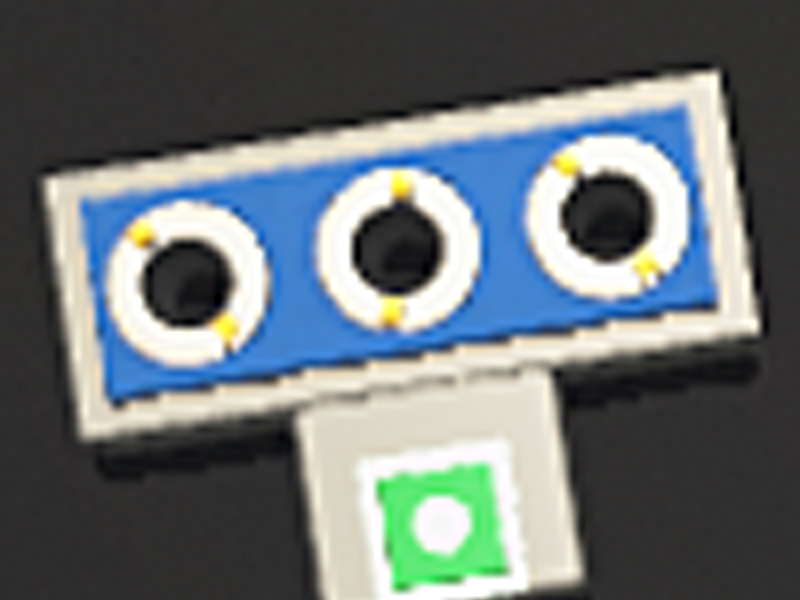

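View pics/rack.png

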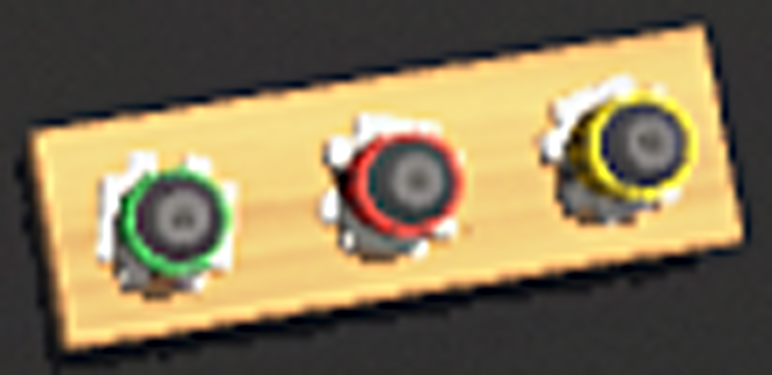

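Dock crop: three spindles at about (188,283), (398,248) and (608,216), with yellow dogs, and the key at (440,522). Rack crop: the green, red and yellow chucks are confirmed, with slot notches only partly visible. Next I'll measure both views.

```bash
cat >> h.py <<'E'
def blobs(mask,amin=4):
    n,l,s,c=cv2.connectedComponentsWithStats(mask.astype(np.uint8),connectivity=8)
    return [(c[i].round(2),s[i,4]) for i in range(1,n) if s[i,4]>=amin]
def tri(a,b):
    (o1,r1),(o2,r2)=a,b; M=np.c_[r1,-r2]; t=np.linalg.lstsq(M,o2-o1,rcond=None)[0]
    p,q=o1+t[0]*r1,o2+t[1]*r2; return ((p+q)/2).round(4),np.linalg.norm(p-q).round(4)
def avg(n,k=4):
    L=[get_image(n) for _ in range(k)]; d=L[0]; d["img"]=np.mean([x["img"] for x in L],0); return d
def hsv(d): return cv2.cvtColor(d["img"].astype(np.uint8),cv2.COLOR_RGB2HSV)
def up(d,box,f=6):
    x0,y0,x1,y1=box; im=cv2.resize(d["img"][y0:y1,x0:x1].astype(np.uint8),None,fx=f,fy=f,interpolation=cv2.INTER_CUBIC)
    return cv2.cvtColor(im,cv2.COLOR_RGB2HSV), lambda c:((np.array(c)+.5)/f-.5+[x0,y0])
E
python3 - <<'E'
from h import *
for n,box in (("top",(160,125,260,210)),("side",(150,175,245,260))):
    d=avg(n); h,m=up(d,box)
    H,S,V=[h[...,i].astype(int) for i in range(3)]
    bl=(H>100)&(H<125)&(S>120)
    print(n,"blue",blobs(bl,200))
    cn,hi=cv2.findContours(bl.astype(np.uint8),cv2.RETR_CCOMP,cv2.CHAIN_APPROX_NONE)
    for c,k in zip(cn,hi[0]):
        if k[3]>=0 and cv2.contourArea(c)>1500:
            e=cv2.fitEllipse(cv2.convexHull(c)); p=m(e[0]); print(" ring",p.round(2),e[1],onz(d,*p,.066).round(4))
    for name,mk in(("key",(H>45)&(H<80)&(S>100)),("dog",(H>18)&(H<34)&(S>110)&(V>120))):
        for c,a in blobs(mk,60):
            p=m(c); print(" ",name,p.round(2),a,onz(d,*p,.073 if name=="dog" else .06).round(4))
E
```

```text
top blue [(array([298.29, 194.05]), np.int32(30285))]
 ring [182.92 160.04] (128.39599609375, 130.29150390625) [0.6097 0.224  0.066 ]
 ring [209.22 155.82] (128.93936157226562, 130.06797790527344) [0.6248 0.1456 0.066 ]
 ring [235.47 151.68] (128.86773681640625, 129.95899963378906) [0.6396 0.0673 0.066 ]
  key [214.64 190.44] 5165 [0.5216 0.1259 0.06  ]
  dog [230.31 145.26] 205 [0.6574 0.083  0.073 ]
  dog [209.56 148.01] 193 [0.6473 0.1447 0.073 ]
  dog [177.16 153.96] 226 [0.6265 0.2408 0.073 ]
  dog [240.32 157.88] 158 [0.6201 0.0518 0.073 ]
  dog [208.49 163.56] 242 [0.6003 0.146  0.073 ]
  dog [187.69 165.4 ] 260 [0.593  0.2078 0.073 ]
side blue [(array([273.49, 248.52]), np.int32(14094)), (array([ 85.41, 351.83]), np.int32(792))]
  key [221.45 230.14] 2657 [0.5214 0.1303 0.06  ]
  dog [216.59 194.64] 78 [0.6233 0.0545 0.073 ]
  dog [197.98 215.38] 136 [0.6043 0.1483 0.073 ]
  dog [184.15 229.23] 117 [0.5953 0.2103 0.073 ]
```

Run:
```python
from h import *
ds={n:avg(n,4) for n in("top","side")}
d=ds["top"]; h,m=up(d,(292,190,395,240)); H,S,V=[h[...,i].astype(int) for i in range(3)]
rng={"g":(H>50)&(H<85),"r":(H<6)|(H>172),"y":(H>24)&(H<36)}
top={}
for k,v in rng.items():
    mk=(v&(S>120)&(V>60)).astype(np.uint8)
    cn,_=cv2.findContours(mk,cv2.RETR_EXTERNAL,cv2.CHAIN_APPROX_NONE); c=max(cn,key=cv2.contourArea)
    e=cv2.fitEllipse(cv2.convexHull(c)); p=m(e[0]); print(k,p.round(2),e[1],onz(d,*p,.108).round(4),m(cv2.boundingRect(c)[:2]))
    top[k]=onz(d,*p,.108)
# nose: grey centre triangulation skipped; polar profile
rows=[]
for k,c in top.items():
    for n in ds:
        dd=ds[n]; a=np.radians(np.arange(0,360,2)); r=np.array([.022,.0235,.025,.0265,.028])
        P=np.array([[proj(dd,[c[0]+q*np.cos(t),c[1]+q*np.sin(t),.066]) for t in a] for q in r]).astype(np.float32)
        s=cv2.remap(dd["img"].astype(np.uint8),P[...,0],P[...,1],cv2.INTER_CUBIC)
        rows.append(cv2.resize(s,(720,75),interpolation=cv2.INTER_NEAREST)); rows.append(np.zeros((10,720,3),np.uint8))
cv2.imwrite("pics/polar.png",np.vstack(rows)[...,::-1])
```

```text
g [312.77 219.63] (61.18877029418945, 77.97784423828125) [ 0.442  -0.1638  0.108 ] [307.41666667 213.25      ]
r [345.33 214.18] (84.0650405883789, 92.81329345703125) [ 0.4604 -0.2567  0.108 ] [337.75       207.58333333]
y [377.13 208.86] (89.1519775390625, 93.53426361083984) [ 0.4784 -0.3475  0.108 ] [369.58333333 201.41666667]
```

View pics/polar.png

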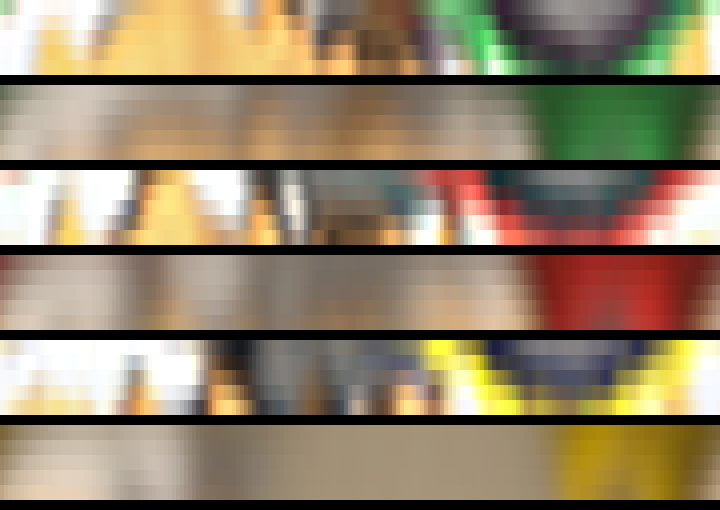

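Polar strips are muddled because the sleeve patches bias the centres. I'll take the hole centres from the rack's outline instead.

Run:
```python
from h import *
ds={n:avg(n,4) for n in("top","side")}
d=ds["top"]; h,m=up(d,(285,185,400,245)); H,S,V=[h[...,i].astype(int) for i in range(3)]
mk=cv2.morphologyEx((V>95).astype(np.uint8),cv2.MORPH_CLOSE,np.ones((9,9)))
cn,_=cv2.findContours(mk,cv2.RETR_EXTERNAL,cv2.CHAIN_APPROX_NONE); c=max(cn,key=cv2.contourArea)
q=cv2.approxPolyDP(cv2.convexHull(c),25,True)[:,0]; W=[onz(d,*m(p),.056).round(4) for p in q]; print(q.tolist())
for a,b in zip(W,W[1:]+W[:1]): print(a,np.linalg.norm(a-b).round(4))
W=np.array(W)
R=cv2.minAreaRect((W[:,:2]*1e4).astype(np.float32)); print(R)
c0=np.array(R[0])/1e4; bx=cv2.boxPoints(R)/1e4; e=[bx[1]-bx[0],bx[2]-bx[1]]; L=max(e,key=np.linalg.norm); L=L/np.linalg.norm(L); L*=np.sign(-L[1])
cen=[c0+L*k for k in(-.09,0,.09)]; print(np.round(cen,4),np.degrees(np.arctan2(*L[::-1])))
rows=[]
for c in cen:
    P={}
    for n in ds:
        dd=ds[n]; g=np.arange(-.042,.0421,.0003); 
        # rectified flange-plane patch: up = +x world, left = +y
        X=np.array([[proj(dd,[c[0]+x,c[1]+y,.066]) for y in -g] for x in -g]).astype(np.float32)
        s=cv2.remap(dd["img"].astype(np.uint8),X[...,0],X[...,1],cv2.INTER_CUBIC); s=np.ascontiguousarray(s)
        k=len(g)//2
        for r in(20,30): cv2.circle(s,(k,k),int(r/.3),(255,0,255),1)
        P[n]=cv2.resize(s,(260,260))
    rows.append(np.vstack([P["top"],P["side"]]))
cv2.imwrite("pics/patch.png",np.hstack(rows)[...,::-1])
```

```text
[[605, 51], [634, 224], [93, 307], [68, 134]]
[ 0.5291 -0.3847  0.056 ] 0.0869
[ 0.4435 -0.3995  0.056 ] 0.2714
[ 0.3945 -0.1326  0.056 ] 0.0865
[ 0.4798 -0.1183  0.056 ] 0.2709
((4618.0, -2586.5), (868.653564453125, 2722.60888671875), 10.40304946899414)
[[ 0.4455 -0.1701]
 [ 0.4618 -0.2586]
 [ 0.4781 -0.3472]] -79.59695
```

View pics/patch.png

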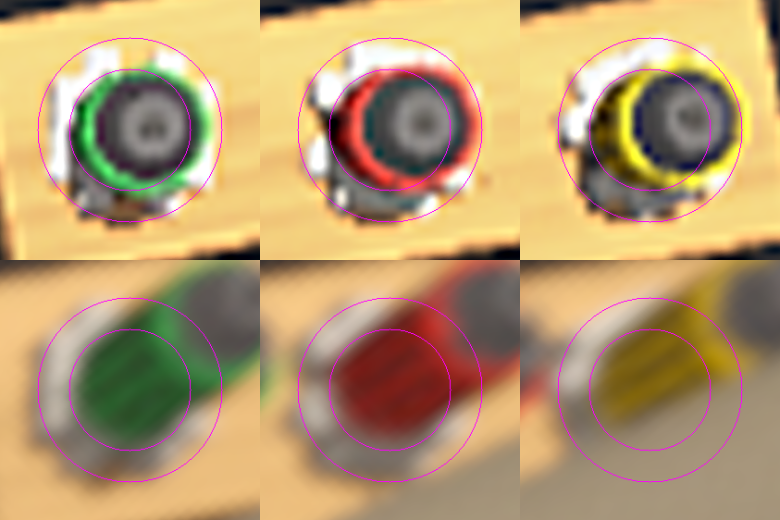

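Patches now show the slots. Green runs near +x (top notch at (137,50)). Red has its notch at the left (312,118), about 81°. Yellow shows one near (578,95), about 63°, and that one is unsure. The rack fits at 272×87 mm, which is right. I'll press the key first.

```bash
cat > go.py <<'E'
import sys; from h import *
def go(x,y,z,yaw=None,pr=True):
    s=sensors.observe(); R=np.array(s["tool_rot"]); p=s["position"]
    t=R.T@(np.array([x,y,z])-p)/.025
    cy=np.degrees(np.arctan2(R[1,1],R[0,1])); a=0
    if yaw is not None: a=(yaw-cy+90)%180-90
    # rotation vector bringing tool to exact vertical with yaw
    Y=np.radians(cy+a); Rt=np.array([[0,np.cos(Y),-(-np.sin(Y))*-1],[0,np.sin(Y),0],[-1,0,0]]); Rt[:,2]=np.cross(Rt[:,0],Rt[:,1])
    rv=np.degrees(cv2.Rodrigues(R.T@Rt)[0].ravel())/6
    print("t",round(float(s["time_s"]),2),"pos",p.round(4),"yaw",round(cy,2),"q6",s["q"][5].round(0),"F",s["ft_force"].round(1),"w",round(float(s["grip_width"]),4)); print("row",t.round(3).tolist(),rv.round(3).tolist())
if __name__=="__main__": go(*map(float,sys.argv[1:]))
E
python3 go.py .5216 .1259 .13
python3 - <<'E'
from h import *
print(tri(ray(get_image("top"),214.64,190.44),ray(get_image("side"),221.45,230.14)))
E
```

```text
t 1.5 pos [ 0.2161 -0.5058  0.2563] yaw -66.87 q6 -12.0 F [ 0.   0.6 -0.6] w 0.0854
row [5.053, -18.434, -21.164] [0.0, -0.0, -0.0]
(array([0.523 , 0.1273, 0.0551]), np.float64(0.0026))
```

Request:
arm_command(
  plan=[
    [[0,-9,-10.5,0,0,0],[0,-9,-10.5,0,0,0],[0,-9,-10.5,0,0,0],[0,-9,-10.5,0,0,0],[0,-13,-15,0,0,0],[0,-18.43,-21.16,0,0,0],[0,-18.43,-21.16,0,0,0],[0,-18.43,-21.16,0,0,0],[0,-18.43,-21.16,0,0,0],[0,-18.43,-21.16,0,0,0]],
  ],
  jaw=1,
  newtons=40,
)

```text
time_s: 2.6
position: [0.4349, -0.0539, 0.2566]
tool_rot: [[0.001, 0.393, -0.92], [-0.0, -0.92, -0.393], [-1.0, 0.001, -0.001]]
ft_force: [1.8, -0.7, 0.4]
grip_width: 0.0002
```

```bash
python3 go.py .5216 .1259 .11
```

```text
t 2.6 pos [ 0.4349 -0.0539  0.2566] yaw -66.87 q6 44.0 F [ 1.8 -0.7  0.4] w 0.0002
row [5.866, -5.256, -6.011] [0.0, -0.006, -0.006]
```

Request:
arm_command(
  plan=[
    [[2,-5.25,-6.01,0,0,0],[3,-5.25,-6.01,0,0,0],[5,-5.25,-6.01,0,0,0],[5.87,-5.25,-6.01,0,0,0],[5.87,-5.25,-6.01,0,0,0],[5.87,-5.25,-6.01,0,0,0],[5.87,-5.25,-6.01,0,0,0],[5.87,-5.25,-6.01,0,0,0]],
  ],
)

```text
time_s: 3.4
position: [0.5214, 0.1231, 0.1109]
tool_rot: [[0.002, 0.393, -0.92], [-0.0, -0.92, -0.393], [-1.0, 0.001, -0.002]]
ft_force: [0.2, -1.2, 0.1]
grip_width: 0.0001
```

```bash
python3 go.py .5216 .1259 .09;python3 -c "
from h import *
snap('top','key',(150,120,280,215),6)"
```

```text
t 3.4 pos [0.5214 0.1231 0.1109] yaw -66.89 q6 68.0 F [ 0.2 -1.2  0.1] w 0.0001
row [0.837, -0.1, -0.049] [0.0, -0.017, -0.009]
```

View pics/key.png

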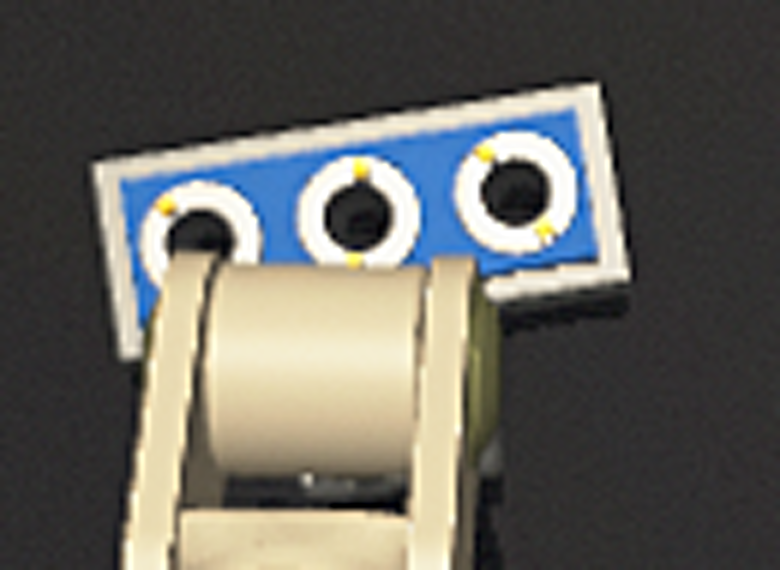

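The wrist hides the key from the top camera, with the dock unchanged behind it. I'll descend by force.

Request:
arm_command(
  plan=[
    [[0.5,-0.1,-0.05,0,0,0],[0.8,-0.1,-0.05,0,0,0],[0.84,-0.1,-0.05,0,0,0],[0.88,-0.1,-0.05,0,0,0],[0.92,-0.1,-0.05,0,0,0],[0.96,-0.1,-0.05,0,0,0]],
  ],
)

```text
time_s: 4.05
position: [0.5213, 0.1266, 0.0857]
tool_rot: [[0.0, 0.393, -0.92], [0.0, -0.92, -0.393], [-1.0, 0.0, -0.0]]
ft_force: [-0.0, 0.5, 0.7]
grip_width: -0.0002
```

Request:
arm_command(
  plan=[
    [[0.04,0,0,0,0,0],[0.04,0,0,0,0,0],[0.04,0,0,0,0,0]],
  ],
)

```text
time_s: 4.35
position: [0.5212, 0.1266, 0.0846]
tool_rot: [[0.0, 0.393, -0.92], [0.0, -0.92, -0.393], [-1.0, 0.0, -0.0]]
ft_force: [-0.3, 0.7, -0.6]
grip_width: -0.0002
```

Request:
arm_command(
  plan=[
    [[0.04,0,0,0,0,0],[0.06,0,0,0,0,0],[0.08,0,0,0,0,0],[0.08,0,0,0,0,0]],
  ],
)

```text
time_s: 4.75
position: [0.5211, 0.1266, 0.0825]
tool_rot: [[-0.0, 0.393, -0.92], [0.0, -0.92, -0.393], [-1.0, -0.0, 0.0]]
ft_force: [0.3, 0.6, 0.4]
grip_width: 0.0004
```

Request:
arm_command(
  plan=[
    [[0.03,0,0,0,0,0],[0.05,0,0,0,0,0],[0.05,0,0,0,0,0]],
  ],
)

```text
time_s: 5.05
position: [0.5211, 0.1266, 0.0813]
tool_rot: [[-0.0, 0.393, -0.92], [-0.0, -0.92, -0.393], [-1.0, -0.0, 0.0]]
ft_force: [-0.5, -0.2, -0.8]
grip_width: 0.0001
```

Request:
arm_command(
  plan=[
    [[0.03,0,0,0,0,0],[0.04,0,0,0,0,0],[0.04,0,0,0,0,0]],
  ],
)

```text
time_s: 5.35
position: [0.5212, 0.1266, 0.0804]
tool_rot: [[0.0, 0.393, -0.92], [-0.0, -0.92, -0.393], [-1.0, 0.0, -0.0]]
ft_force: [0.0, 1.2, 1.6]
grip_width: 0.0004
```

Request:
arm_command(
  plan=[
    [[0.03,0,0,0,0,0],[0.03,0,0,0,0,0],[0.03,0,0,0,0,0]],
  ],
)

```text
time_s: 5.65
position: [0.5212, 0.1266, 0.0797]
tool_rot: [[0.0, 0.393, -0.92], [0.0, -0.92, -0.393], [-1.0, 0.0, -0.0]]
ft_force: [-1.6, -0.2, 4.8]
grip_width: -0.0001
```

Request:
arm_command(
  plan=[
    [[0.03,0,0,0,0,0],[0.03,0,0,0,0,0],[0.03,0,0,0,0,0]],
  ],
)

```text
time_s: 5.95
position: [0.5212, 0.1266, 0.0795]
tool_rot: [[0.001, 0.393, -0.92], [-0.0, -0.92, -0.393], [-1.0, 0.0, -0.001]]
ft_force: [-2.7, -0.6, 9.8]
grip_width: 0.0002
```

Request:
arm_command(
  plan=[
    [[0.02,0,0,0,0,0],[0.02,0,0,0,0,0],[0.02,0,0,0,0,0]],
  ],
)

```text
time_s: 6.25
position: [0.5212, 0.1266, 0.0794]
tool_rot: [[0.001, 0.393, -0.92], [-0.0, -0.92, -0.393], [-1.0, 0.001, -0.001]]
ft_force: [-4.2, -1.6, 14.7]
grip_width: 0.0001
```

Key registered (about 10–15 N for 0.6 s, bottomed). Now to the green chuck.

Request:
arm_command(
  plan=[
    [[-1,0,0,0,0,0],[-3,0,0,0,0,0],[-5,0,0,0,0,0],[-5,0,0,0,0,0],[-5,0,0,0,0,0]],
  ],
  jaw=0,
)

```text
time_s: 6.75
position: [0.5212, 0.1266, 0.2038]
tool_rot: [[0.002, 0.393, -0.92], [0.0, -0.92, -0.393], [-1.0, 0.001, -0.002]]
ft_force: [-1.1, -0.6, -0.9]
grip_width: 0.0721
```

```bash
python3 go.py .4455 -.1701 .18 10.4
```

```text
t 6.75 pos [0.5212 0.1266 0.2038] yaw -66.86 q6 68.0 F [-1.1 -0.6 -0.9] w 0.0721
row [0.945, 9.723, 7.451] [-12.877, -0.009, -0.015]
```

Request:
arm_command(
  plan=[
    [[0,9.72,7.45,-12.88,0,0],[0,9.72,7.45,-12.88,0,0],[0,9.72,7.45,-12.88,0,0],[0,9.72,7.45,-12.88,0,0],[0,9.72,7.45,-12.88,0,0],[0.9,9.72,7.45,-12.88,0,0],[0.9,9.72,7.45,-12.88,0,0],[0.9,9.72,7.45,-12.88,0,0],[0.9,9.72,7.45,-12.88,0,0],[0.9,9.72,7.45,-12.88,0,0]],
  ],
)

```text
time_s: 7.75
position: [0.4445, -0.1702, 0.1789]
tool_rot: [[-0.003, 0.983, 0.185], [0.002, 0.185, -0.983], [-1.0, -0.003, -0.003]]
ft_force: [-0.2, -0.5, -0.1]
grip_width: 0.0852
```

```bash
python3 go.py .4455 -.1701 .18 10.4; python3 -c "
from h import *
d=snap('side','g1',(250,50,450,220),4)
for c in ((.4455,-.1701),(.4618,-.2586),(.4781,-.3472)): print(proj(d,(*c,.122)))"
```

```text
t 7.75 pos [ 0.4445 -0.1702  0.1789] yaw 10.68 q6 -46.0 F [-0.2 -0.5 -0.1] w 0.0852
row [-0.043, 0.038, 0.005] [0.047, -0.027, 0.026]
[308.40315335 175.19858101]
[322.47955756 157.57081959]
[335.71358379 141.00628911]
```

View pics/g1.png

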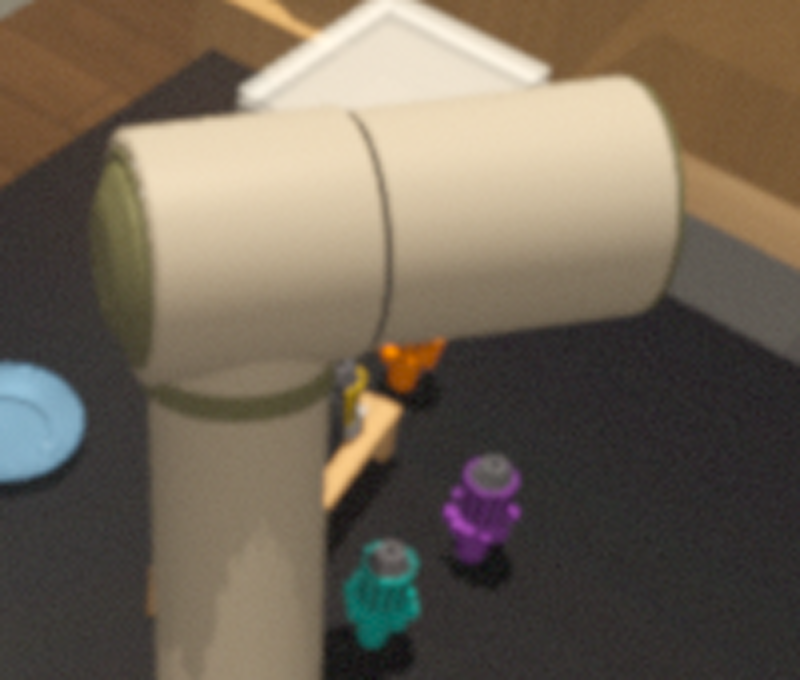

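The arm hides the rack from the side, so that view didn't help. The position matches the measured hole, so I'll descend and grip.

Request:
arm_command(
  plan=[
    [[1,0.04,0,0.05,0,0],[2,0.04,0,0.05,0,0],[2.8,0.04,0,0.05,0,0],[3.15,0.04,0,0.05,0,0],[3.15,0.04,0,0.05,0,0],[3.15,0.04,0,0.05,0,0]],
  ],
)

```text
time_s: 8.4
position: [0.4465, -0.1699, 0.1023]
tool_rot: [[0.0, 0.985, 0.175], [-0.0, 0.175, -0.985], [-1.0, 0.0, 0.0]]
ft_force: [-0.1, -0.0, 0.3]
grip_width: 0.0853
```

Request:
arm_command(
  plan=[
    [[0,0,0,0,0,0],[0,0,0,0,0,0],[0,0,0,0,0,0],[0,0,0,0,0,0],[0,0,0,0,0,0],[0,0,0,0,0,0],[0,0,0,0,0,0],[0,0,0,0,0,0]],
  ],
  jaw=1,
  newtons=50,
)

```text
time_s: 9.2
position: [0.4466, -0.1699, 0.1027]
tool_rot: [[0.001, 0.984, 0.176], [-0.001, 0.176, -0.984], [-1.0, 0.001, 0.001]]
ft_force: [-0.8, 1.6, 5.6]
grip_width: 0.0386
```

Request:
arm_command(
  plan=[
    [[-0.6,0,0,0,0,0],[-1.5,0,0,0,0,0],[-3,0,0,0,0,0],[-4.2,0,0,0,0,0],[-4.2,0,0,0,0,0],[-4.2,0,0,0,0,0]],
  ],
)

```text
time_s: 9.8
position: [0.4459, -0.1696, 0.2064]
tool_rot: [[-0.001, 0.984, 0.176], [0.0, 0.176, -0.984], [-1.0, -0.001, -0.001]]
ft_force: [0.0, 0.5, -4.5]
grip_width: 0.0385
```

```bash
python3 go.py .6248 .1456 .205 13.5; python3 go.py .56 .06 .205 13.5
```

```text
t 9.8 pos [ 0.4459 -0.1696  0.2064] yaw 10.11 q6 -45.0 F [ 0.   0.5 -4.5] w 0.0385
row [0.056, 9.258, -11.155] [-0.564, -0.006, 0.005]
t 9.8 pos [ 0.4459 -0.1696  0.2064] yaw 10.11 q6 -45.0 F [ 0.   0.5 -4.5] w 0.0385
row [0.056, 6.105, -8.239] [-0.564, -0.006, 0.005]
```

Request:
arm_command(
  plan=[
    [[0,9.26,-11.15,-0.56,0,0],[0,9.26,-11.15,-0.56,0,0],[0,9.26,-11.15,-0.56,0,0],[0,9.26,-11.15,-0.56,0,0],[0,9.26,-11.15,-0.56,0,0],[0,9.26,-11.15,-0.56,0,0],[0,9.26,-11.15,-0.56,0,0],[0,9.26,-11.15,-0.56,0,0],[0,9.26,-11.15,-0.56,0,0],[0,9.26,-11.15,-0.56,0,0]],
  ],
)

```text
time_s: 10.8
position: [0.6246, 0.1445, 0.2052]
tool_rot: [[-0.003, 0.973, 0.233], [-0.001, 0.233, -0.973], [-1.0, -0.004, -0.0]]
ft_force: [-1.5, -1.2, -3.6]
grip_width: 0.0388
```

```bash
python3 go.py .6248 .1456 .165 13.5; python3 -c "
from h import *
d=avg('side'); im=d['img'].astype(np.uint8)[...,::-1]; t=d
a=cv2.resize(im[110:260,130:330],(600,450),interpolation=cv2.INTER_CUBIC); cv2.imwrite('pics/g2.png',a)
s=sensors.observe()['position'];print(proj(d,s),proj(d,s+[0,0,-.045]))"
```

```text
t 10.8 pos [0.6246 0.1445 0.2052] yaw 13.46 q6 -11.0 F [-1.5 -1.2 -3.6] w 0.0388
row [1.609, 0.024, -0.04] [-0.006, -0.002, 0.034]
[189.63554728 181.82704267] [191.36382358 192.03327332]
```

View pics/g2.png

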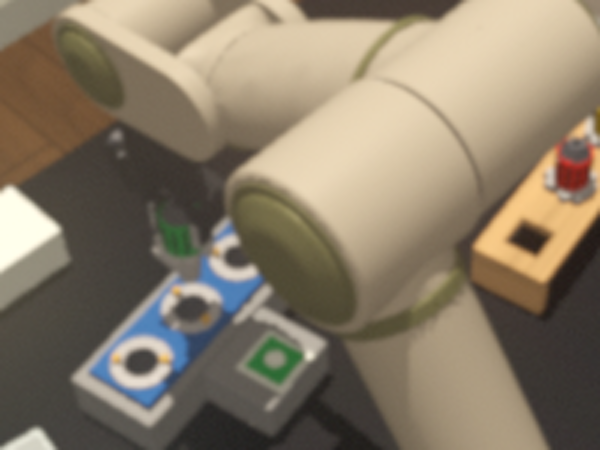

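Green chuck is held upright at about (175,230) in the crop, above spindle 1 at (190,307). I'll measure its offset relative to the spindle in this same camera.

```bash
cat > inhand.py <<'E'
import sys; from h import *
lo,hi=map(int,sys.argv[1:3]); sx,sy=map(float,sys.argv[3:5])
d=avg("side",6); s=sensors.observe(); p=s["position"]
u0,v0=proj(d,p).astype(int); box=(u0-25,v0-15,u0+25,v0+30)
h,m=up(d,box); H,S,V=[h[...,i].astype(int) for i in range(3)]
hm=((H>=lo)&(H<=hi)) if lo<hi else ((H>=lo)|(H<=hi))
mk=hm&(S>110)&(V>40)
B=sorted(blobs(mk,80),key=lambda b:-b[1])[:3]
for c,a in B:
    q=m(c); print("blob",q.round(2),a)
ys,xs=np.nonzero(mk); q=m((xs.mean(),ys.mean()))
for dz in(-.006,-.015,-.02): print("axis proj at dz",dz,proj(d,p+[0,0,dz]).round(2))
# ring of spindle
h,m=up(d,(150,175,245,260)); H,S,V=[h[...,i].astype(int) for i in range(3)]
W=(V>150)&(S<60)
for c,a in blobs(W,300): print("white",m(c).round(2),a)
print("spindle proj",proj(d,(sx,sy,.066)).round(2))
E
python3 inhand.py 45 90 .6248 .1456
```

```text
blob [188.46 188.94] 712
axis proj at dz -0.006 [189.53 183.33]
axis proj at dz -0.015 [189.89 185.4 ]
axis proj at dz -0.02 [190.08 186.54]
white [238.65 177.84] 2934
white [205.84 195.83] 4638
white [177.3  225.85] 12904
white [223.67 217.96] 6015
white [176.31 230.48] 7629
spindle proj [194.4  212.48]
```

Request:
arm_command(
  plan=[
    [[0.8,0.02,-0.04,0,0,0],[1.5,0.02,-0.04,0,0,0],[2.0,0.02,-0.04,0,0,0],[2.3,0.02,-0.04,0,0,0],[2.5,0.02,-0.04,0,0,0],[2.5,0.02,-0.04,0,0,0]],
  ],
)

```text
time_s: 11.9
position: [0.6255, 0.1463, 0.1443]
tool_rot: [[-0.0, 0.972, 0.233], [-0.0, 0.233, -0.972], [-1.0, -0.0, -0.0]]
ft_force: [-0.4, -0.5, -3.6]
grip_width: 0.0385
```

Request:
arm_command(
  plan=[
    [[0.15,0,0,0,0,0],[0.3,0,0,0,0,0],[0.4,0,0,0,0,0],[0.4,0,0,0,0,0]],
  ],
)

```text
time_s: 12.3
position: [0.6254, 0.1463, 0.1342]
tool_rot: [[-0.001, 0.972, 0.233], [0.0, 0.233, -0.972], [-1.0, -0.001, -0.0]]
ft_force: [0.2, -0.5, -3.4]
grip_width: 0.0386
```

Request:
arm_command(
  plan=[
    [[0.1,0,0,0,0,0],[0.2,0,0,0,0,0],[0.28,0,0,0,0,0],[0.28,0,0,0,0,0]],
  ],
)

```text
time_s: 12.7
position: [0.6254, 0.1463, 0.1272]
tool_rot: [[-0.001, 0.972, 0.233], [-0.0, 0.233, -0.972], [-1.0, -0.001, -0.0]]
ft_force: [0.5, -0.3, -3.5]
grip_width: 0.0386
```

Request:
arm_command(
  plan=[
    [[0.06,0,0,0,0,0],[0.12,0,0,0,0,0],[0.16,0,0,0,0,0],[0.16,0,0,0,0,0]],
  ],
)

```text
time_s: 13.1
position: [0.6255, 0.1463, 0.1234]
tool_rot: [[-0.0, 0.972, 0.233], [0.0, 0.233, -0.972], [-1.0, -0.0, -0.0]]
ft_force: [0.4, -0.1, -3.9]
grip_width: 0.0391
```

Very well centred. On towards the dogs in 1 mm steps.

Request:
arm_command(
  plan=[
    [[0.06,0,0,0,0,0],[0.12,0,0,0,0,0],[0.16,0,0,0,0,0],[0.16,0,0,0,0,0]],
  ],
)

```text
time_s: 13.5
position: [0.6256, 0.1463, 0.1194]
tool_rot: [[0.0, 0.972, 0.233], [-0.0, 0.233, -0.972], [-1.0, 0.0, 0.0]]
ft_force: [0.2, 0.8, -4.2]
grip_width: 0.0392
```

Request:
arm_command(
  plan=[
    [[0.04,0,0,0,0,0],[0.08,0,0,0,0,0],[0.08,0,0,0,0,0]],
  ],
)

```text
time_s: 13.8
position: [0.6258, 0.1463, 0.1176]
tool_rot: [[0.001, 0.972, 0.233], [0.0, 0.233, -0.972], [-1.0, 0.001, 0.0]]
ft_force: [1.4, -0.0, -4.1]
grip_width: 0.0388
```

Request:
arm_command(
  plan=[
    [[0.04,0,0,0,0,0],[0.08,0,0,0,0,0],[0.12,0,0,0,0,0],[0.12,0,0,0,0,0]],
  ],
)

```text
time_s: 14.2
position: [0.626, 0.1464, 0.1148]
tool_rot: [[0.002, 0.972, 0.233], [0.0, 0.233, -0.972], [-1.0, 0.002, 0.0]]
ft_force: [4.7, 0.4, -2.1]
grip_width: 0.0388
```

Request:
arm_command(
  plan=[
    [[0.04,0,0,0,0,0],[0.07,0,0,0,0,0],[0.07,0,0,0,0,0]],
  ],
)

```text
time_s: 14.5
position: [0.6262, 0.1464, 0.1133]
tool_rot: [[0.002, 0.972, 0.233], [0.0, 0.233, -0.972], [-1.0, 0.002, 0.0]]
ft_force: [5.5, 1.7, -0.3]
grip_width: 0.0386
```

Request:
arm_command(
  plan=[
    [[0.03,0.03,0,0,0,0],[0.05,0.03,0,0,0,0],[0.07,0.03,0,0,0,0],[0.07,0.03,0,0,0,0]],
  ],
)

```text
time_s: 14.9
position: [0.6265, 0.1465, 0.1127]
tool_rot: [[0.002, 0.972, 0.233], [-0.0, 0.233, -0.972], [-1.0, 0.002, 0.0]]
ft_force: [-0.0, 0.6, 11.8]
grip_width: 0.0387
```

Request:
arm_command(
  plan=[
    [[0.03,0,0,0,0,0],[0.04,0,0,0,0,0],[0.04,0,0,0,0,0]],
  ],
)

```text
time_s: 15.2
position: [0.6265, 0.1466, 0.1127]
tool_rot: [[0.002, 0.972, 0.233], [-0.0, 0.233, -0.972], [-1.0, 0.002, 0.001]]
ft_force: [-1.4, -0.1, 16.5]
grip_width: 0.0387
```

Green has seated at exactly the flat height (TCP z 0.1127 with a hard stop). I'll release and lift, then re-look at the red and yellow slots with both cameras clear.

Request:
arm_command(
  plan=[
    [[-0.03,0,0,0,0,0],[-0.03,0,0,0,0,0],[-0.03,0,0,0,0,0],[-0.03,0,0,0,0,0],[-2,0,0,0,0,0],[-4,0,0,0,0,0],[-5,0,0,0,0,0],[-5,0,0,0,0,0]],
  ],
  jaw=0,
)

```text
time_s: 16.0
position: [0.6272, 0.1466, 0.2393]
tool_rot: [[0.007, 0.972, 0.233], [0.0, 0.233, -0.972], [-1.0, 0.007, 0.001]]
ft_force: [-1.2, 0.7, 0.5]
grip_width: 0.0855
```

```bash
python3 go.py .4625 -.2583 .2 10.4
python3 - <<'E'
from h import *
ds={n:avg(n,6) for n in("top","side")}
rows=[]
for c in ((.4618+.001,-.2586),(.4781+.001,-.3472)):
    P=[]
    for n in ds:
        dd=ds[n]; g=np.arange(-.036,.0361,.0003)
        X=np.array([[proj(dd,[c[0]+x,c[1]+y,.066]) for y in -g] for x in -g]).astype(np.float32)
        s=np.ascontiguousarray(cv2.remap(dd["img"].astype(np.uint8),X[...,0],X[...,1],cv2.INTER_CUBIC)); k=len(g)//2
        for r in(30,): cv2.circle(s,(k,k),int(r/.3),(255,0,255),1)
        P.append(cv2.resize(s,(300,300)))
    rows.append(np.vstack(P))
cv2.imwrite("pics/patch2.png",np.hstack(rows)[...,::-1])
E
```

```text
t 16.0 pos [0.6272 0.1466 0.2393] yaw 13.48 q6 -11.0 F [-1.2  0.7  0.5] w 0.0855
row [1.518, -10.195, 14.212] [0.514, 0.012, -0.07]
```

View pics/patch2.png

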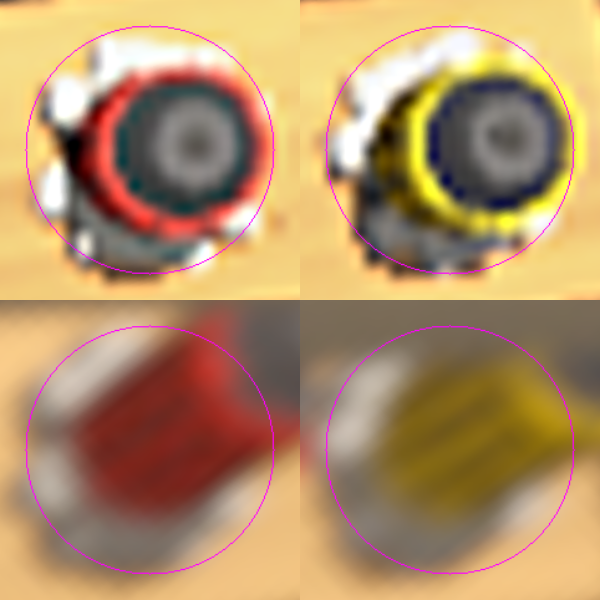

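In the top crop red's notch is at (55,140), in the side crop at (45,432), so its slot is at about 82°. Yellow's notch lies in shadow, so I'll judge it in hand. I'll take red now.

Request:
arm_command(
  plan=[
    [[0,-10.2,14.2,0.5,0,0],[0,-10.2,14.2,0.5,0,0],[0,-10.2,14.2,0.5,0,0],[0,-10.2,14.2,0.5,0,0],[0,-10.2,14.2,0.5,0,0],[0,-10.2,14.2,0.5,0,0],[1.5,-10.2,14.2,0.5,0,0],[1.5,-10.2,14.2,0.5,0,0],[1.5,-10.2,14.2,0.5,0,0],[1.5,-10.2,14.2,0.5,0,0]],
  ],
)

```text
time_s: 17.6
position: [0.459, -0.2618, 0.1962]
tool_rot: [[-0.002, 0.984, 0.177], [0.001, 0.177, -0.984], [-1.0, -0.002, -0.001]]
ft_force: [0.5, 0.7, 0.3]
grip_width: 0.0855
```

```bash
python3 go.py .4632 -.2580 .102 10.2
```

```text
t 17.6 pos [ 0.459  -0.2618  0.1962] yaw 10.17 q6 -53.0 F [0.5 0.7 0.3] w 0.0855
row [3.766, 0.198, -0.118] [-0.004, -0.01, 0.018]
```

Request:
arm_command(
  plan=[
    [[1,0.03,0,0,0,0],[1.2,0.03,0,0,0,0],[1.2,0.03,0,0,0,0],[1.2,0.03,0,0,0,0]],
  ],
)

```text
time_s: 18.0
position: [0.4623, -0.2577, 0.1684]
tool_rot: [[0.001, 0.983, 0.183], [-0.001, 0.183, -0.983], [-1.0, 0.001, 0.001]]
ft_force: [1.2, -0.3, -0.7]
grip_width: 0.0855
```

```bash
python3 go.py .4632 -.2580 .102 10.2
```

```text
t 18.0 pos [ 0.4623 -0.2577  0.1684] yaw 10.53 q6 -52.0 F [ 1.2 -0.3 -0.7] w 0.0855
row [2.657, 0.033, 0.015] [0.055, 0.008, -0.007]
```

Request:
arm_command(
  plan=[
    [[1,0.03,0,0,0,0],[1.8,0.03,0,0,0,0],[2.4,0.03,0,0,0,0],[2.65,0.03,0,0,0,0],[2.65,0.03,0,0,0,0],[2.65,0.03,0,0,0,0]],
  ],
)

```text
time_s: 18.6
position: [0.463, -0.2581, 0.1023]
tool_rot: [[0.001, 0.983, 0.182], [-0.001, 0.182, -0.983], [-1.0, 0.001, 0.001]]
ft_force: [0.5, 0.5, 0.4]
grip_width: 0.0854
```

Request:
arm_command(
  plan=[
    [[0,0,0,0,0,0],[0,0,0,0,0,0],[0,0,0,0,0,0],[0,0,0,0,0,0],[0,0,0,0,0,0],[0,0,0,0,0,0],[0,0,0,0,0,0],[0,0,0,0,0,0]],
  ],
  jaw=1,
  newtons=50,
)

```text
time_s: 19.4
position: [0.4626, -0.258, 0.102]
tool_rot: [[0.001, 0.983, 0.182], [-0.001, 0.182, -0.983], [-1.0, 0.001, 0.001]]
ft_force: [-0.9, 0.6, 5.4]
grip_width: 0.0388
```

Request:
arm_command(
  plan=[
    [[-0.6,0,0,0,0,0],[-1.5,0,0,0,0,0],[-3,0,0,0,0,0],[-4.2,0,0,0,0,0],[-4.2,0,0,0,0,0],[-4.2,0,0,0,0,0]],
  ],
)

```text
time_s: 20.0
position: [0.4621, -0.2576, 0.2055]
tool_rot: [[-0.001, 0.983, 0.182], [0.001, 0.182, -0.983], [-1.0, -0.001, -0.001]]
ft_force: [0.3, -0.8, -4.3]
grip_width: 0.0387
```

```bash
python3 go.py .6115 .2250 .205 -27
```

```text
t 20.0 pos [ 0.4621 -0.2576  0.2055] yaw 10.48 q6 -52.0 F [ 0.3 -0.8 -4.3] w 0.0387
row [0.03, 9.385, -17.895] [6.246, -0.005, 0.008]
```

Request:
arm_command(
  plan=[
    [[-1.7,9.4,-17.9,6.2,0,0],[-1.7,9.4,-17.9,6.2,0,0],[-1.7,9.4,-17.9,6.2,0,0],[-1.7,9.4,-17.9,6.2,0,0],[-1.7,9.4,-17.9,6.2,0,0],[-1.7,9.4,-17.9,6.2,0,0],[-1.7,9.4,-17.9,6.2,0,0],[-1.7,9.4,-17.9,6.2,0,0],[-1.7,9.4,-17.9,6.2,0,0],[-1.7,9.4,-17.9,6.2,0,0]],
  ],
)

```text
time_s: 21.0
position: [0.604, 0.201, 0.244]
tool_rot: [[-0.004, 0.893, -0.45], [-0.001, -0.45, -0.893], [-1.0, -0.004, 0.003]]
ft_force: [1.7, -1.1, -3.2]
grip_width: 0.0388
```

```bash
python3 go.py .6115 .2250 .245 -27
```

```text
t 21.0 pos [0.604 0.201 0.244] yaw -26.73 q6 34.0 F [ 1.7 -1.1 -3.2] w 0.0388
row [-0.044, -0.163, -0.994] [0.046, 0.025, 0.035]
```

Request:
arm_command(
  plan=[
    [[0,0,0,0,0,0],[0,0,0,0,0,0]],
  ],
)

```text
time_s: 21.2
position: [0.6037, 0.1998, 0.2437]
tool_rot: [[-0.005, 0.894, -0.448], [-0.001, -0.448, -0.894], [-1.0, -0.004, 0.003]]
ft_force: [0.5, -0.9, -2.9]
grip_width: 0.0384
```

```bash
python3 go.py .6115 .2250 .205 -27
python3 - <<'E'
from h import *
d=avg("side",4); im=d["img"].astype(np.uint8)[...,::-1]; p=sensors.observe()["position"]
u,v=proj(d,p).astype(int); print(u,v)
cv2.imwrite("pics/r2.png",cv2.resize(im[v-40:v+75,u-60:u+90],(750,575),interpolation=cv2.INTER_CUBIC))
E
```

```text
t 21.2 pos [0.6037 0.1998 0.2437] yaw -26.61 q6 34.0 F [ 0.5 -0.9 -2.9] w 0.0384
row [1.546, -0.167, -1.047] [0.064, 0.028, 0.034]
177 187
```

View pics/r2.png

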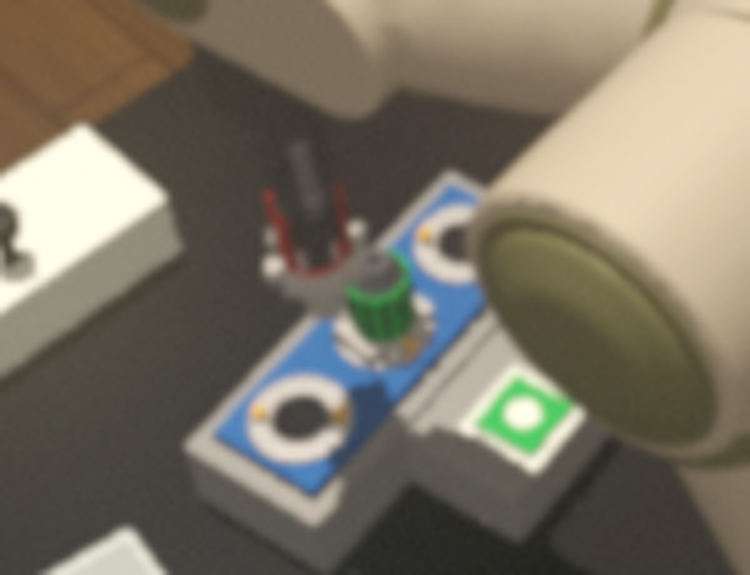

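Green sits flat with a brass dog visible in its notch (410,345). Red's notches, about (272,250)/(357,240), lie horizontal like spindle 2's dogs at (258,410)/(338,412). Lowering.

Request:
arm_command(
  plan=[
    [[0,-0.17,-1.05,0.06,0,0],[0.8,-0.17,-1.05,0.06,0,0],[1.6,-0.17,-1.05,0.06,0,0],[2.3,-0.17,-1.05,0.06,0,0],[2.3,-0.17,-1.05,0.06,0,0],[2.3,-0.17,-1.05,0.06,0,0]],
  ],
)

```text
time_s: 22.0
position: [0.6125, 0.2236, 0.1896]
tool_rot: [[0.0, 0.89, -0.456], [0.0, -0.456, -0.89], [-1.0, 0.0, -0.0]]
ft_force: [-0.6, -0.1, -2.4]
grip_width: 0.0384
```

```bash
python3 go.py .6115 .2250 .145 -27; python3 inhand.py 170 8 .6115 .2250
```

```text
t 22.0 pos [0.6125 0.2236 0.1896] yaw -27.15 q6 37.0 F [-0.6 -0.1 -2.4] w 0.0384
row [1.785, -0.061, -0.033] [-0.025, -0.001, -0.002]
blob [166.25 208.75] 686
blob [177.66 204.33] 463
axis proj at dz -0.006 [171.41 205.57]
axis proj at dz -0.015 [171.87 207.56]
axis proj at dz -0.02 [172.12 208.66]
white [227.06 188.66] 34176
white [185.73 212.88] 2749
white [164.88 215.16] 435
white [209.84 233.26] 11601
white [163.69 236.55] 4681
white [169.86 230.9 ] 2669
white [185.27 226.48] 505
spindle proj [177.04 230.38]
```

Request:
arm_command(
  plan=[
    [[0.5,-0.06,-0.03,0,0,0],[1.0,-0.06,-0.03,0,0,0],[1.3,-0.06,-0.03,0,0,0],[1.5,-0.06,-0.03,0,0,0],[1.7,-0.06,-0.03,0,0,0],[1.9,-0.06,-0.03,0,0,0],[1.9,-0.06,-0.03,0,0,0]],
  ],
)

```text
time_s: 23.0
position: [0.6111, 0.2256, 0.1409]
tool_rot: [[-0.001, 0.89, -0.455], [-0.0, -0.455, -0.89], [-1.0, -0.001, 0.001]]
ft_force: [-1.3, -0.6, -3.9]
grip_width: 0.0389
```

Request:
arm_command(
  plan=[
    [[0.2,0,0,0,0,0],[0.4,0,0,0,0,0],[0.4,0,0,0,0,0]],
  ],
)

```text
time_s: 23.3
position: [0.6109, 0.2256, 0.1307]
tool_rot: [[-0.001, 0.89, -0.455], [-0.0, -0.455, -0.89], [-1.0, -0.001, 0.001]]
ft_force: [0.7, -0.6, -3.0]
grip_width: 0.0389
```

Request:
arm_command(
  plan=[
    [[0.15,0,0,0,0,0],[0.3,0,0,0,0,0],[0.3,0,0,0,0,0]],
  ],
)

```text
time_s: 23.6
position: [0.611, 0.2256, 0.1234]
tool_rot: [[-0.001, 0.89, -0.455], [-0.0, -0.455, -0.89], [-1.0, -0.001, 0.001]]
ft_force: [0.1, 0.4, -3.4]
grip_width: 0.0386
```

Request:
arm_command(
  plan=[
    [[0.06,0,0,0,0,0],[0.12,0,0,0,0,0],[0.15,0,0,0,0,0],[0.15,0,0,0,0,0]],
  ],
)

```text
time_s: 24.0
position: [0.6112, 0.2257, 0.1202]
tool_rot: [[-0.0, 0.89, -0.455], [-0.0, -0.455, -0.89], [-1.0, -0.0, 0.0]]
ft_force: [0.1, -0.1, -3.5]
grip_width: 0.0383
```

Request:
arm_command(
  plan=[
    [[0.04,0,0,0,0,0],[0.08,0,0,0,0,0],[0.08,0,0,0,0,0]],
  ],
)

```text
time_s: 24.3
position: [0.6114, 0.2256, 0.1183]
tool_rot: [[0.001, 0.89, -0.455], [-0.0, -0.455, -0.89], [-1.0, 0.0, -0.0]]
ft_force: [1.3, -0.2, -4.0]
grip_width: 0.0384
```

Request:
arm_command(
  plan=[
    [[0.04,0,0,0,0,0],[0.08,0,0,0,0,0],[0.08,0,0,0,0,0]],
  ],
)

```text
time_s: 24.6
position: [0.6116, 0.2256, 0.1164]
tool_rot: [[0.001, 0.89, -0.455], [0.0, -0.455, -0.89], [-1.0, 0.001, -0.0]]
ft_force: [2.4, 0.1, -3.5]
grip_width: 0.0392
```

Request:
arm_command(
  plan=[
    [[0.04,0.02,-0.01,0,0,0],[0.08,0.02,-0.01,0,0,0],[0.12,0.02,-0.01,0,0,0],[0.12,0.02,-0.01,0,0,0]],
  ],
)

```text
time_s: 25.0
position: [0.612, 0.2257, 0.1133]
tool_rot: [[0.001, 0.89, -0.455], [0.0, -0.455, -0.89], [-1.0, 0.0, -0.0]]
ft_force: [2.5, -0.5, -4.1]
grip_width: 0.0388
```

Request:
arm_command(
  plan=[
    [[0.04,0,0,0,0,0],[0.07,0,0,0,0,0],[0.07,0,0,0,0,0]],
  ],
)

```text
time_s: 25.3
position: [0.6121, 0.2258, 0.1121]
tool_rot: [[0.001, 0.89, -0.455], [0.0, -0.455, -0.89], [-1.0, 0.001, -0.001]]
ft_force: [2.4, 0.4, 2.1]
grip_width: 0.0387
```

Request:
arm_command(
  plan=[
    [[0.05,0,0,0,0,0],[0.08,0,0,0,0,0],[0.08,0,0,0,0,0]],
  ],
)

```text
time_s: 25.6
position: [0.6122, 0.2258, 0.1119]
tool_rot: [[0.003, 0.89, -0.455], [0.001, -0.455, -0.89], [-1.0, 0.002, -0.002]]
ft_force: [-1.5, 0.0, 14.5]
grip_width: 0.0391
```

Request:
arm_command(
  plan=[
    [[-0.08,0,0,0,0,0],[-0.08,0,0,0,0,0],[-0.08,0,0,0,0,0],[-0.08,0,0,0,0,0],[-2,0,0,0,0,0],[-4,0,0,0,0,0],[-5,0,0,0,0,0],[-5,0,0,0,0,0]],
  ],
  jaw=0,
)

```text
time_s: 26.4
position: [0.6128, 0.2259, 0.2389]
tool_rot: [[0.007, 0.89, -0.455], [0.001, -0.455, -0.89], [-1.0, 0.006, -0.005]]
ft_force: [-0.2, 0.2, -0.1]
grip_width: 0.085
```

```bash
python3 go.py .4795 -.3463 .2 10.4
```

```text
t 26.4 pos [0.6128 0.2259 0.2389] yaw -27.08 q6 37.0 F [-0.2  0.2 -0.1] w 0.085
row [1.483, 5.663, 22.814] [-6.246, -0.024, -0.07]
```

Red seated. Now to yellow.

Request:
arm_command(
  plan=[
    [[0,5.66,22.8,-6.24,0,0],[0,5.66,22.8,-6.24,0,0],[0,5.66,22.8,-6.24,0,0],[0,5.66,22.8,-6.24,0,0],[0,5.66,22.8,-6.24,0,0],[0,5.66,22.8,-6.24,0,0],[0,5.66,22.8,-6.24,0,0],[0,5.66,22.8,-6.24,0,0],[0,5.66,22.8,-6.24,0,0],[0,5.66,22.8,-6.24,0,0]],
  ],
)

```text
time_s: 27.4
position: [0.4993, -0.2534, 0.2333]
tool_rot: [[-0.002, 0.984, 0.18], [0.002, 0.18, -0.984], [-1.0, -0.001, -0.002]]
ft_force: [0.2, -0.3, -0.3]
grip_width: 0.085
```

```bash
python3 go.py .4795 -.3463 .17 10.4
```

```text
t 27.4 pos [ 0.4993 -0.2534  0.2333] yaw 10.35 q6 -49.0 F [ 0.2 -0.3 -0.3] w 0.085
row [2.527, -1.441, 3.516] [-0.008, -0.017, 0.014]
```

Request:
arm_command(
  plan=[
    [[0,-1.44,3.5,0,0,0],[0.5,-1.44,3.5,0,0,0],[1.5,-1.44,3.5,0,0,0],[2.2,-1.44,3.5,0,0,0],[2.2,-1.44,3.5,0,0,0],[2.2,-1.44,3.5,0,0,0]],
  ],
)

```text
time_s: 28.0
position: [0.4807, -0.3442, 0.1792]
tool_rot: [[-0.001, 0.984, 0.18], [0.001, 0.18, -0.984], [-1.0, -0.001, -0.001]]
ft_force: [-0.6, 0.2, 0.2]
grip_width: 0.0854
```

```bash
python3 go.py .4795 -.3463 .102 10.4
```

```text
t 28.0 pos [ 0.4807 -0.3442  0.1792] yaw 10.37 q6 -57.0 F [-0.6  0.2  0.2] w 0.0854
row [3.09, -0.06, 0.078] [-0.006, -0.01, 0.007]
```

Request:
arm_command(
  plan=[
    [[1,-0.03,0.04,0,0,0],[2,-0.03,0.04,0,0,0],[2.8,-0.03,0.04,0,0,0],[3.08,-0.03,0.04,0,0,0],[3.08,-0.03,0.04,0,0,0],[3.08,-0.03,0.04,0,0,0]],
  ],
)

```text
time_s: 28.6
position: [0.4807, -0.3458, 0.1039]
tool_rot: [[0.002, 0.984, 0.18], [-0.002, 0.18, -0.984], [-1.0, 0.001, 0.002]]
ft_force: [-0.1, -0.3, -0.7]
grip_width: 0.0856
```

Request:
arm_command(
  plan=[
    [[0,0,0,0,0,0],[0,0,0,0,0,0],[0,0,0,0,0,0],[0,0,0,0,0,0],[0,0,0,0,0,0],[0,0,0,0,0,0],[0,0,0,0,0,0],[0,0,0,0,0,0]],
  ],
  jaw=1,
  newtons=50,
)

```text
time_s: 29.4
position: [0.4803, -0.3457, 0.1033]
tool_rot: [[0.001, 0.984, 0.18], [-0.001, 0.18, -0.984], [-1.0, 0.0, 0.001]]
ft_force: [-1.6, 1.2, 5.4]
grip_width: 0.0389
```

Request:
arm_command(
  plan=[
    [[-0.6,0,0,0,0,0],[-1.5,0,0,0,0,0],[-3,0,0,0,0,0],[-4.8,0,0,0,0,0],[-5.8,0,0,0,0,0],[-5.8,0,0,0,0,0]],
  ],
)

```text
time_s: 30.0
position: [0.4808, -0.3461, 0.2508]
tool_rot: [[0.004, 0.984, 0.18], [-0.005, 0.18, -0.984], [-1.0, 0.004, 0.005]]
ft_force: [-0.2, 0.1, -3.6]
grip_width: 0.0386
```

```bash
python3 go.py .59 .03 .245 -13; python3 go.py .6414 .0683 .245 -13
```

```text
t 30.0 pos [ 0.4808 -0.3461  0.2508] yaw 10.36 q6 -58.0 F [-0.2  0.1 -3.6] w 0.0386
row [0.179, 7.001, -14.016] [3.893, 0.044, -0.044]
t 30.0 pos [ 0.4808 -0.3461  0.2508] yaw 10.36 q6 -58.0 F [-0.2  0.1 -3.6] w 0.0386
row [0.18, 9.299, -15.153] [3.893, 0.044, -0.044]
```

I'll carry yellow to the spot where the side camera sees it well, keeping yaw 10.4°, to read its slot.

```bash
python3 go.py .55 .17 .26 10.36
```

```text
t 30.0 pos [ 0.4808 -0.3461  0.2508] yaw 10.36 q6 -58.0 F [-0.2  0.1 -3.6] w 0.0386
row [-0.455, 6.436, -19.809] [-0.0, 0.052, -0.033]
```

Request:
arm_command(
  plan=[
    [[-0.4,6.4,-19.8,0,0,0],[-0.4,6.4,-19.8,0,0,0],[-0.4,6.4,-19.8,0,0,0],[-0.4,6.4,-19.8,0,0,0],[-0.4,6.4,-19.8,0,0,0],[-0.4,6.4,-19.8,0,0,0],[-0.4,6.4,-19.8,0,0,0],[-0.4,6.4,-19.8,0,0,0],[-0.4,6.4,-19.8,0,0,0],[-0.4,6.4,-19.8,0,0,0]],
  ],
)

```text
time_s: 31.0
position: [0.5452, 0.1521, 0.2548]
tool_rot: [[-0.004, 0.984, 0.18], [-0.0, 0.18, -0.984], [-1.0, -0.004, -0.0]]
ft_force: [0.6, -1.1, -4.5]
grip_width: 0.0392
```

Request:
arm_command(
  plan=[
    [[0,0,-2,0,0,0],[0,0,-2,0,0,0],[0,0,-2,0,0,0]],
  ],
)

```text
time_s: 31.3
position: [0.536, 0.2002, 0.2549]
tool_rot: [[-0.004, 0.983, 0.182], [-0.001, 0.182, -0.983], [-1.0, -0.004, 0.0]]
ft_force: [0.1, 0.1, -3.9]
grip_width: 0.0385
```

```bash
cat > patch.py <<'E'
import sys; from h import *
# rectified flange-plane patch of the held chuck, side camera; grip height above origin argv[1]
d=avg("side",6); s=sensors.observe(); p=s["position"]; print(p.round(4))
z=p[2]-float(sys.argv[1])+.010; g=np.arange(-.045,.0451,.0003)
X=np.array([[proj(d,[p[0]+x,p[1]+y,z]) for y in -g] for x in -g]).astype(np.float32)
o=np.ascontiguousarray(cv2.remap(d["img"].astype(np.uint8),X[...,0],X[...,1],cv2.INTER_CUBIC)); k=len(g)//2
cv2.circle(o,(k,k),100,(255,0,255),1)
u,v=proj(d,p).astype(int); c=d["img"].astype(np.uint8)[v-25:v+45,u-35:u+35]
o=np.hstack([cv2.resize(o,(390,390)),cv2.resize(np.ascontiguousarray(c),(390,390),interpolation=cv2.INTER_CUBIC)])
o=np.clip(o.astype(float)*1.5,0,255).astype(np.uint8)
cv2.imwrite("pics/"+sys.argv[2],o[...,::-1])
E
python3 patch.py .0473 y1.png
```

```text
[0.5372 0.1982 0.2569]
```

View pics/y1.png

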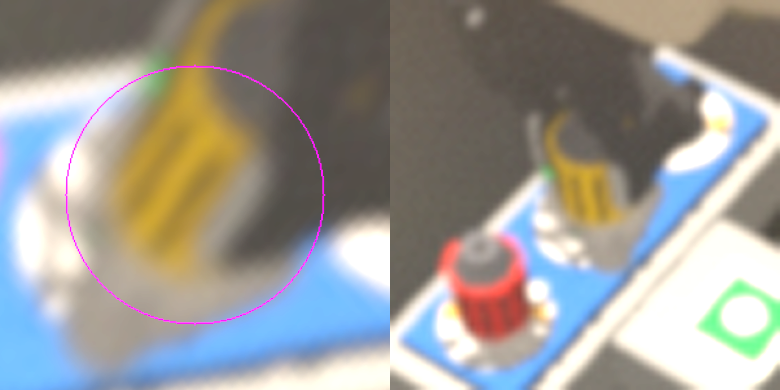

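The background (seated chucks) confuses the yellow flange. Red's dogs show in its notches, which is good. I'll look again over the bare black table at two yaws, combined into one picture.

```bash
python3 go.py .36 .29 .26 10.36
```

```text
t 31.6 pos [0.5372 0.1982 0.2569] yaw 10.26 q6 -2.0 F [ 0.  -0.3 -2.9] w 0.0385
row [-0.121, -6.319, -4.874] [-0.017, 0.0, 0.004]
```

Request:
arm_command(
  plan=[
    [[-0.1,-6.3,-4.9,0,0,0],[-0.1,-6.3,-4.9,0,0,0],[-0.1,-6.3,-4.9,0,0,0],[-0.1,-6.3,-4.9,0,0,0],[-0.1,-6.3,-4.9,0,0,0],[-0.1,-6.3,-4.9,0,0,0]],
  ],
)

```text
time_s: 32.2
position: [0.3597, 0.2915, 0.2601]
tool_rot: [[0.001, 0.984, 0.181], [0.0, 0.181, -0.984], [-1.0, 0.001, -0.0]]
ft_force: [0.1, 0.4, -3.6]
grip_width: 0.0388
```

```bash
python3 go.py .36 .29 .26 10.36; sed -i 's/\*1.5,0/*float(sys.argv[3]),0/' patch.py; python3 patch.py .0473 ya.png 1.6
```

```text
t 32.2 pos [0.3597 0.2915 0.2601] yaw 10.41 q6 14.0 F [ 0.1  0.4 -3.6] w 0.0388
row [0.006, 0.001, 0.06] [0.009, -0.001, -0.013]
[0.3608 0.2909 0.2594]
```

Request:
arm_command(
  plan=[
    [[0,0,0,7.5,0,0],[0,0,0,7.5,0,0],[0,0,0,7.5,0,0],[0,0,0,7.5,0,0],[0,0,0,7.5,0,0],[0,0,0,7.5,0,0],[0,0,0,7.5,0,0]],
  ],
)

```text
time_s: 33.2
position: [0.3604, 0.2912, 0.2595]
tool_rot: [[-0.0, 0.822, -0.569], [-0.0, -0.569, -0.822], [-1.0, -0.0, 0.0]]
ft_force: [-0.1, -0.6, -3.3]
grip_width: 0.0387
```

```bash
python3 go.py .36 .29 .26 10.36; python3 patch.py .0473 yb.png 1.6; python3 -c "
import cv2,numpy as np
o=np.vstack([cv2.imread('pics/ya.png'),cv2.imread('pics/yb.png')]);cv2.imwrite('pics/yab.png',cv2.resize(o,(600,600)))"
```

```text
t 33.2 pos [0.3604 0.2912 0.2595] yaw -34.7 q6 59.0 F [-0.1 -0.6 -3.3] w 0.0387
row [-0.02, 0.012, 0.048] [-7.51, 0.002, 0.002]
[0.3601 0.2914 0.2596]
```

View pics/yab.png

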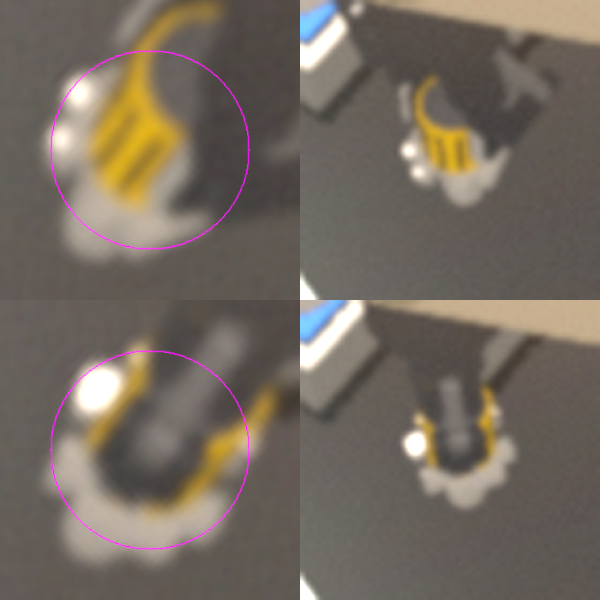

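The isolated lit lobe at (98,390) and the next lobe at (75,470) are separated by a wide (25 mm) gap at (68,428). That puts yellow's slot at about 118° in its grasp pose (yaw 10.4°), so the target jaw yaw is about −68° for spindle 0. I'll settle any remainder by pressing lightly and turning.

```bash
python3 go.py .6414 .0683 .26 -68
```

```text
t 33.5 pos [0.3601 0.2914 0.2596] yaw -34.62 q6 59.0 F [-0.3  0.1 -3.9] w 0.0388
row [-0.015, 14.33, 0.95] [5.563, 0.0, -0.0]
```

Request:
arm_command(
  plan=[
    [[0,14.33,0.95,5.56,0,0],[0,14.33,0.95,5.56,0,0],[0,14.33,0.95,5.56,0,0],[0,14.33,0.95,5.56,0,0],[0,14.33,0.95,5.56,0,0],[0,14.33,0.95,5.56,0,0],[0,14.33,0.95,5.56,0,0],[0,14.33,0.95,5.56,0,0],[0,14.33,0.95,5.56,0,0],[0,14.33,0.95,5.56,0,0]],
  ],
)

```text
time_s: 34.5
position: [0.6406, 0.069, 0.2595]
tool_rot: [[-0.001, 0.375, -0.927], [0.0, -0.927, -0.375], [-1.0, -0.001, 0.001]]
ft_force: [-1.0, 0.1, -3.1]
grip_width: 0.0388
```

```bash
python3 go.py .6414 .0683 .195 -68
```

```text
t 34.5 pos [0.6406 0.069  0.2595] yaw -67.96 q6 64.0 F [-1.   0.1 -3.1] w 0.0388
row [2.58, 0.039, -0.023] [0.006, 0.007, 0.007]
```

Request:
arm_command(
  plan=[
    [[1,0.04,-0.02,0,0,0],[2,0.04,-0.02,0,0,0],[3,0.04,-0.02,0,0,0],[3.6,0.04,-0.02,0,0,0],[4.0,0.04,-0.02,0,0,0],[4.2,0.04,-0.02,0,0,0],[4.4,0.04,-0.02,0,0,0],[4.4,0.04,-0.02,0,0,0]],
  ],
)

```text
time_s: 35.3
position: [0.6419, 0.0678, 0.1498]
tool_rot: [[0.0, 0.375, -0.927], [0.0, -0.927, -0.375], [-1.0, 0.0, -0.0]]
ft_force: [-1.0, -1.1, -3.3]
grip_width: 0.0386
```

Request:
arm_command(
  plan=[
    [[0.2,0,0,0,0,0],[0.4,0,0,0,0,0],[0.5,0,0,0,0,0],[0.5,0,0,0,0,0]],
  ],
)

```text
time_s: 35.7
position: [0.6419, 0.0675, 0.1367]
tool_rot: [[-0.001, 0.374, -0.927], [0.0, -0.927, -0.374], [-1.0, -0.0, 0.001]]
ft_force: [0.1, -0.1, -3.9]
grip_width: 0.0386
```

Request:
arm_command(
  plan=[
    [[0.1,0,0,0,0,0],[0.2,0,0,0,0,0],[0.3,0,0,0,0,0],[0.3,0,0,0,0,0]],
  ],
)

```text
time_s: 36.1
position: [0.6419, 0.0675, 0.1292]
tool_rot: [[-0.001, 0.375, -0.927], [0.0, -0.927, -0.375], [-1.0, -0.0, 0.001]]
ft_force: [-0.0, -0.0, -3.4]
grip_width: 0.0388
```

Request:
arm_command(
  plan=[
    [[0.1,-0.03,-0.01,0,0,0],[0.2,-0.03,-0.01,0,0,0],[0.26,-0.03,-0.01,0,0,0],[0.26,-0.03,-0.01,0,0,0]],
  ],
)

```text
time_s: 36.5
position: [0.642, 0.0683, 0.1229]
tool_rot: [[-0.0, 0.375, -0.927], [0.0, -0.927, -0.375], [-1.0, -0.0, 0.0]]
ft_force: [0.2, 1.0, -3.5]
grip_width: 0.0385
```

Request:
arm_command(
  plan=[
    [[0.05,0,0,0,0,0],[0.1,0,0,0,0,0],[0.12,0,0,0,0,0],[0.12,0,0,0,0,0]],
  ],
)

```text
time_s: 36.9
position: [0.6422, 0.0683, 0.1203]
tool_rot: [[0.001, 0.375, -0.927], [-0.0, -0.927, -0.375], [-1.0, 0.0, -0.001]]
ft_force: [1.0, 0.1, -2.6]
grip_width: 0.039
```

Request:
arm_command(
  plan=[
    [[0.04,0,0,0,0,0],[0.06,0,0,0,0,0],[0.06,0,0,0,0,0]],
  ],
)

```text
time_s: 37.2
position: [0.6424, 0.068, 0.1188]
tool_rot: [[0.001, 0.374, -0.927], [-0.001, -0.927, -0.374], [-1.0, 0.001, -0.001]]
ft_force: [3.3, -2.2, -2.1]
grip_width: 0.0384
```

Request:
arm_command(
  plan=[
    [[0.04,0.02,0,0,0,0],[0.08,0.02,0,0,0,0],[0.08,0.02,0,0,0,0]],
  ],
)

```text
time_s: 37.5
position: [0.6425, 0.0679, 0.1168]
tool_rot: [[0.001, 0.375, -0.927], [0.0, -0.927, -0.375], [-1.0, 0.0, -0.001]]
ft_force: [4.4, -0.5, -0.5]
grip_width: 0.0386
```

```bash
python3 -c "
from h import *
s=sensors.observe();print(s['position'].round(4),s['ft_force'].round(1),s['wrist_torque'].round(2))"
```

```text
[0.6425 0.0679 0.1168] [ 4.4 -0.5 -0.5] [-0.08 -0.85  0.09]
```

Request:
arm_command(
  plan=[
    [[0.04,0,-0.02,0,0,0],[0.08,0,-0.02,0,0,0],[0.11,0,-0.02,0,0,0],[0.11,0,-0.02,0,0,0]],
  ],
)

```text
time_s: 37.9
position: [0.6429, 0.068, 0.114]
tool_rot: [[0.001, 0.375, -0.927], [0.0, -0.927, -0.375], [-1.0, 0.0, -0.001]]
ft_force: [4.5, 0.2, 0.4]
grip_width: 0.0389
```

Request:
arm_command(
  plan=[
    [[0.04,0,-0.02,0,0,0],[0.07,0,-0.02,0,0,0],[0.07,0,-0.02,0,0,0]],
  ],
)

```text
time_s: 38.2
position: [0.6433, 0.0681, 0.1133]
tool_rot: [[0.001, 0.375, -0.927], [-0.0, -0.927, -0.375], [-1.0, 0.001, -0.001]]
ft_force: [2.9, -0.3, 6.6]
grip_width: 0.0386
```

Request:
arm_command(
  plan=[
    [[0.03,0,0,0,0,0],[0.05,0,0,0,0,0],[0.05,0,0,0,0,0]],
  ],
)

```text
time_s: 38.5
position: [0.6434, 0.0682, 0.1132]
tool_rot: [[0.002, 0.375, -0.927], [-0.0, -0.927, -0.375], [-1.0, 0.001, -0.002]]
ft_force: [-0.9, -1.0, 15.3]
grip_width: 0.0388
```

Yellow has seated at the expected flat height. I'll release with only a partial opening, since the jaws lie along the row, then lift.

Request:
arm_command(
  plan=[
    [[-0.06,0,0,0,0,0],[-0.06,0,0,0,0,0],[-0.06,0,0,0,0,0],[-0.06,0,0,0,0,0]],
  ],
  jaw=0.35,
)

```text
time_s: 38.9
position: [0.6427, 0.0683, 0.1119]
tool_rot: [[-0.002, 0.375, -0.927], [0.0, -0.927, -0.375], [-1.0, -0.001, 0.001]]
ft_force: [-1.0, -0.1, -0.2]
grip_width: 0.0552
```

Request:
arm_command(
  plan=[
    [[-1,0,0,0,0,0],[-3,0,0,0,0,0],[-5,0,0,0,0,0],[-6,0,0,0,0,0],[-6,0,0,0,0,0],[-6,0,0,0,0,0]],
  ],
)

```text
time_s: 39.5
position: [0.6428, 0.0682, 0.2618]
tool_rot: [[-0.001, 0.375, -0.927], [0.0, -0.927, -0.375], [-1.0, -0.0, 0.001]]
ft_force: [-0.3, 0.1, -0.9]
grip_width: 0.0557
```

```bash
python3 go.py .5 .1 .3 -68
python3 - <<'E'
from h import *
for n,box in (("top",(70,140,160,250)),("side",(100,240,210,360))):
    d=avg(n); h,m=up(d,box); H,S,V=[h[...,i].astype(int) for i in range(3)]
    mk=(H>100)&(H<125)&(S>120)
    for c,a in blobs(mk,300): print(n,m(c).round(2),a)
    cn,_=cv2.findContours(mk.astype(np.uint8),cv2.RETR_EXTERNAL,cv2.CHAIN_APPROX_NONE)
    for c in cn:
        if cv2.contourArea(c)>1000:
            R=cv2.minAreaRect(c); W=np.array([onz(d,*m(p),.122) for p in cv2.boxPoints(R)]); print(W.round(4).tolist(),W.mean(0).round(4), [np.linalg.norm(W[i]-W[i-1]).round(4) for i in(1,2)])
    cv2.imwrite(f"pics/c_{n}.png",cv2.resize(cv2.cvtColor(d["img"].astype(np.uint8),cv2.COLOR_RGB2BGR)[box[1]:box[3],box[0]:box[2]],(400,480),interpolation=cv2.INTER_CUBIC))
cv2.imwrite("pics/c.png",np.hstack([cv2.imread("pics/c_top.png"),cv2.imread("pics/c_side.png")]))
E
```

```text
t 39.5 pos [0.6428 0.0682 0.2618] yaw -68.0 q6 64.0 F [-0.3  0.1 -0.9] w 0.0557
row [-1.524, -3.32, 4.822] [-0.001, 0.009, 0.004]
top [114.66 196.39] 8959
top [133.64 230.88] 512
[[0.4496, 0.4224, 0.122], [0.5367, 0.4103, 0.122], [0.5325, 0.3858, 0.122], [0.4455, 0.3981, 0.122]] [0.4911 0.4042 0.122 ] [np.float64(0.0879), np.float64(0.0248)]
side [177.99 241.42] 1350
side [148.32 288.24] 6389
[[0.5365, 0.4132, 0.122], [0.5354, 0.3976, 0.122], [0.4419, 0.4114, 0.122], [0.4435, 0.4263, 0.122]] [0.4893 0.4121 0.122 ] [np.float64(0.0156), np.float64(0.0945)]
[[0.5643, 0.2766, 0.122], [0.5385, 0.2515, 0.122], [0.5259, 0.2621, 0.122], [0.5515, 0.287, 0.122]] [0.545  0.2693 0.122 ] [np.float64(0.036), np.float64(0.0165)]
```

View pics/c.png

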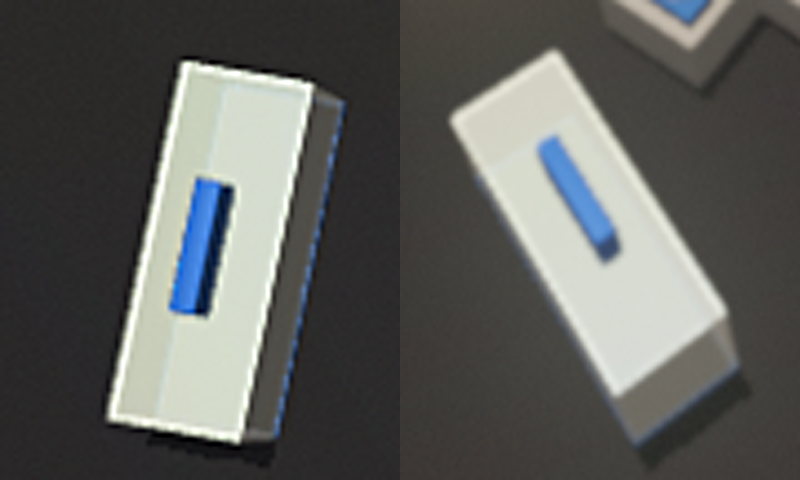

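Cover crop. Top-view roof corners are (182,62), (312,85), (243,438) and (108,418). Side-view roof corners are (52,120), (155,50), (327,310) and (215,395), with the handle on top. I'll cast them onto z = 0.088.

Run:
```python
from h import *
for n,box,sc,C in (("top",(70,140),(400/90,480/110),[(182,62),(312,85),(243,438),(108,418)]),("side",(100,240),(400/110,4.),[(155,50),(327,310),(215,395),(52,120)])):
    d=get_image(n); W=np.array([onz(d,u/sc[0]-.5+box[0],v/sc[1]-.5+box[1],.088) for u,v in C]); print(n,W.round(4).tolist(),"cen",W.mean(0).round(4),[np.linalg.norm(W[i]-W[i-1]).round(4) for i in range(4)])
    for i,j in((0,1),(1,2),(2,3),(3,0)): e=W[j]-W[i]; print(np.degrees(np.arctan2(e[1],e[0])).round(1),end=" ")
d=avg("top"); h,m=up(d,(90,160,145,220)); H,S,V=[h[...,i].astype(int) for i in range(3)]
mk=((H>95)&(H<125)&(S>100)&(V>170)).astype(np.uint8)
cn,_=cv2.findContours(mk,cv2.RETR_EXTERNAL,cv2.CHAIN_APPROX_NONE); c=max(cn,key=cv2.contourArea); R=cv2.minAreaRect(c)
W=np.array([onz(d,*m(p),.122) for p in cv2.boxPoints(R)]); print("handle",W.mean(0).round(4),[np.linalg.norm(W[i]-W[i-1]).round(4) for i in(1,2)],[np.degrees(np.arctan2(*(W[i]-W[i-1])[1::-1])).round(1) for i in (1,2)])
```

```text
top [[0.6191, 0.4353, 0.088], [0.6059, 0.3479, 0.088], [0.3674, 0.3802, 0.088], [0.378, 0.4695, 0.088]] cen [0.4926 0.4082 0.088 ] [np.float64(0.2435), np.float64(0.0885), np.float64(0.2406), np.float64(0.0899)]
-98.6 172.3 83.3 -8.1 side [[0.6108, 0.3483, 0.088], [0.3688, 0.3821, 0.088], [0.3808, 0.4714, 0.088], [0.6211, 0.4363, 0.088]] cen [0.4954 0.4095 0.088 ] [np.float64(0.0886), np.float64(0.2444), np.float64(0.0901), np.float64(0.2429)]
172.0 82.4 -8.3 -96.6 handle [0.4919 0.4083 0.122 ] [np.float64(0.0885), np.float64(0.0167)] [np.float64(-8.3), np.float64(-100.0)]
```

Cover: centre about (0.494, 0.409), long axis −8.2°, sides 243×89 mm (as specified), and the two views agree. Turning +150° (not −30°) to stay within joint 6's range.

```bash
python3 go.py .494 .409 .2618 -8
```

```text
t 40.2 pos [0.6431 0.0682 0.2624] yaw -68.0 q6 64.0 F [-0.1  0.4  0.5] w 0.0559
row [0.025, -14.874, 0.425] [-10.001, -0.0, 0.0]
```

Request:
arm_command(
  plan=[
    [[0,-14.87,0.43,-10,0,0],[0,-14.87,0.43,-10,0,0],[0,-14.87,0.43,-10,0,0],[0,-14.87,0.43,-10,0,0],[0,-14.87,0.43,-10,0,0],[0,-14.87,0.43,-10,0,0],[0,-14.87,0.43,-10,0,0],[0,-14.87,0.43,-10,0,0],[0,-14.87,0.43,-10,0,0]],
  ],
  jaw=0,
)

```text
time_s: 41.1
position: [0.4922, 0.4115, 0.2623]
tool_rot: [[-0.0, 0.991, -0.135], [0.0, -0.135, -0.991], [-1.0, -0.0, -0.0]]
ft_force: [0.2, -0.2, -0.0]
grip_width: 0.0852
```

```bash
python3 go.py .494 .409 .2 81.8
```

```text
t 41.1 pos [0.4922 0.4115 0.2623] yaw -7.76 q6 37.0 F [ 0.2 -0.2 -0. ] w 0.0852
row [2.492, 0.086, 0.091] [-14.927, -0.005, -0.002]
```

Request:
arm_command(
  plan=[
    [[0.5,0.09,0.09,-14.93,0,0],[0.5,0.09,0.09,-14.93,0,0],[0.5,0.09,0.09,-14.93,0,0],[0.5,0.09,0.09,-14.93,0,0],[0.5,0.09,0.09,-14.93,0,0],[1.5,0.09,0.09,-14.93,0,0],[1.5,0.09,0.09,-14.93,0,0],[1.5,0.09,0.09,-14.93,0,0],[1.5,0.09,0.09,-14.93,0,0],[1.5,0.09,0.09,-14.93,0,0]],
  ],
)

```text
time_s: 42.1
position: [0.4966, 0.4051, 0.2249]
tool_rot: [[0.0, 0.205, 0.979], [-0.0, 0.979, -0.205], [-1.0, -0.0, 0.0]]
ft_force: [0.1, -0.2, -0.9]
grip_width: 0.0854
```

```bash
python3 go.py .494 .409 .117 81.8
python3 - <<'E'
from h import *
d=snap("side","c2",(90,180,290,330),4)
h,m=up(d,(100,220,220,380)); H,S,V=[h[...,i].astype(int) for i in range(3)]
for c,a in blobs((H>100)&(H<125)&(S>120),300): print(m(c).round(1),a)
E
```

```text
t 42.1 pos [0.4966 0.4051 0.2249] yaw 78.2 q6 -50.0 F [ 0.1 -0.2 -0.9] w 0.0854
row [4.318, 0.132, -0.135] [-0.601, 0.002, 0.002]
[178.6 241.8] 912
[137.3 301.2] 5343
```

View pics/c2.png

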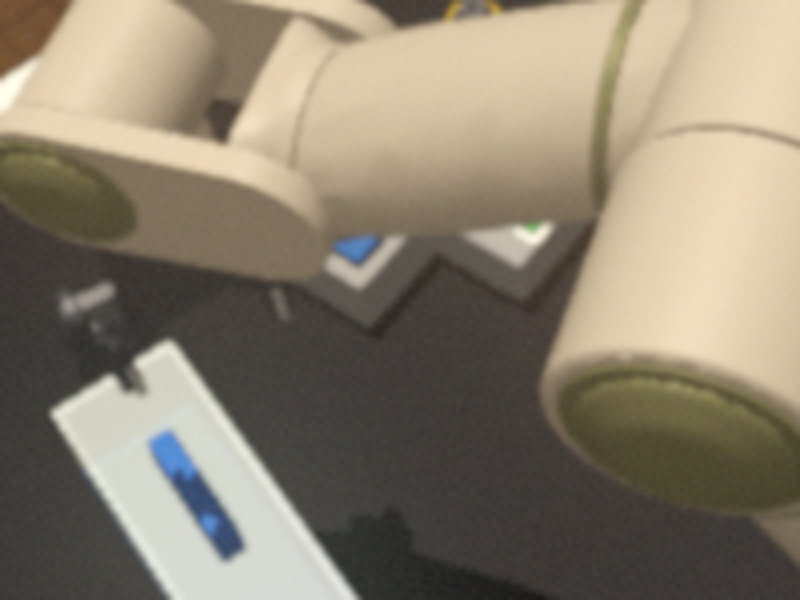

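Important: the cover has been knocked. The handle in the side view went from (148,288) to (137,301). I'll back the arm off and re-measure numerically.

Request:
arm_command(
  plan=[
    [[-1,-12,-1,0,0,0],[-1,-12,-1,0,0,0],[-1,-12,-1,0,0,0],[-1,-12,-1,0,0,0],[-1,-12,-1,0,0,0],[-1,-12,-1,0,0,0]],
  ],
)

```text
time_s: 42.75
position: [0.4084, 0.1178, 0.2501]
tool_rot: [[0.001, 0.213, 0.977], [-0.0, 0.977, -0.213], [-1.0, -0.0, 0.001]]
ft_force: [1.1, -1.0, 0.2]
grip_width: 0.0852
```

```bash
cat > cov.py <<'E'
from h import *
for n,box,th in (("top",(60,130,165,260),115),("side",(90,230,225,383),95)):
    d=avg(n); h,m=up(d,box); H,S,V=[h[...,i].astype(int) for i in range(3)]
    blue=(H>100)&(H<125)&(S>120)
    mk=cv2.morphologyEx(((V>th)&((S<70)|blue)).astype(np.uint8),cv2.MORPH_OPEN,np.ones((9,9)))
    cn,_=cv2.findContours(mk,cv2.RETR_EXTERNAL,cv2.CHAIN_APPROX_NONE); c=max(cn,key=cv2.contourArea)
    q=cv2.approxPolyDP(cv2.convexHull(c),30,True)[:,0]; W=np.array([onz(d,*m(p),.088) for p in q])
    print(n,m(q).round(1).tolist(),"\n roof",W.mean(0).round(4),[np.linalg.norm(W[i]-W[i-1]).round(4) for i in range(len(W))],[np.degrees(np.arctan2(*(W[i]-W[i-1])[1::-1])).round(1) for i in range(len(W))])
    b=(blue&(V>(170 if n=="top" else 130))).astype(np.uint8); cn,_=cv2.findContours(b,cv2.RETR_EXTERNAL,cv2.CHAIN_APPROX_NONE)
    for c in cn:
        if cv2.contourArea(c)>2500:
            R=cv2.minAreaRect(c); W=np.array([onz(d,*m(p),.122) for p in cv2.boxPoints(R)]); print(" handle",m(R[0]).round(1),W.mean(0).round(4),[np.linalg.norm(W[i]-W[i-1]).round(4) for i in(1,2)],[np.degrees(np.arctan2(*(W[i]-W[i-1])[1::-1])).round(1) for i in (1,2)])
E
python3 cov.py; python3 go.py .494 .409 .2 81.8
```

```text
top [[95.6, 157.8], [124.9, 162.8], [108.9, 245.1], [79.4, 239.9]] 
 roof [0.4784 0.4509 0.088 ] [np.float64(0.2445), np.float64(0.0886), np.float64(0.2445), np.float64(0.0877)] [np.float64(-7.5), np.float64(-98.0), np.float64(172.3), np.float64(82.0)]
 handle [ 98.3 200.3] [0.4786 0.4504 0.122 ] [np.float64(0.088), np.float64(0.0165)] [np.float64(-7.6), np.float64(-99.4)]
side [[130.4, 264.1], [181.1, 331.1], [183.8, 345.6], [156.4, 365.1], [101.9, 283.8]] 
 roof [0.4441 0.4511 0.088 ] [np.float64(0.0894), np.float64(0.2485), np.float64(0.0381), np.float64(0.0766), np.float64(0.2769)] [np.float64(-93.3), np.float64(173.9), np.float64(149.8), np.float64(82.4), np.float64(-6.7)]
 handle [137.8 301.8] [0.4789 0.4537 0.122 ] [np.float64(0.015), np.float64(0.0884)] [np.float64(-94.8), np.float64(172.4)]
t 43.15 pos [0.4095 0.1209 0.2495] yaw 77.98 q6 -78.0 F [-0.   0.6 -0.1] w 0.0854
row [1.981, 11.974, 0.908] [-0.637, -0.003, -0.0]
```

New cover centre (0.480, 0.4515), axis −7.7°. The roof size matches, so it is upright.

```bash
python3 go.py .480 .4515 .2 82.3
```

```text
t 43.15 pos [0.4095 0.1209 0.2495] yaw 77.98 q6 -78.0 F [-0.   0.6 -0.1] w 0.0854
row [1.982, 13.521, 0.006] [-0.72, -0.003, -0.0]
```

Request:
arm_command(
  plan=[
    [[0,13.52,0,-0.72,0,0],[0,13.52,0,-0.72,0,0],[0,13.52,0,-0.72,0,0],[0,13.52,0,-0.72,0,0],[1,13.52,0,-0.72,0,0],[1.9,13.52,0,-0.72,0,0],[1.9,13.52,0,-0.72,0,0],[1.9,13.52,0,-0.72,0,0],[1.9,13.52,0,-0.72,0,0],[1.9,13.52,0,-0.72,0,0]],
  ],
)

```text
time_s: 44.15
position: [0.4797, 0.4507, 0.2027]
tool_rot: [[0.001, 0.134, 0.991], [0.0, 0.991, -0.134], [-1.0, 0.0, 0.001]]
ft_force: [0.5, 0.6, -0.5]
grip_width: 0.0855
```

```bash
python3 go.py .480 .4515 .118 82.3; python3 cov.py | grep -A9 side | grep handle
```

```text
t 44.15 pos [0.4797 0.4507 0.2027] yaw 82.27 q6 -49.0 F [ 0.5  0.6 -0.5] w 0.0855
row [3.389, 0.033, 0.006] [-0.004, 0.005, -0.002]
 handle [134.2 296.5] [0.4969 0.4513 0.122 ] [np.float64(0.0149), np.float64(0.0519)] [np.float64(-94.9), np.float64(172.3)]
```

Request:
arm_command(
  plan=[
    [[1,0.03,0,0,0,0],[2,0.03,0,0,0,0],[2.8,0.03,0,0,0,0],[3.2,0.03,0,0,0,0],[3.36,0.03,0,0,0,0],[3.36,0.03,0,0,0,0],[3.36,0.03,0,0,0,0]],
  ],
)

```text
time_s: 45.25
position: [0.4804, 0.4517, 0.1194]
tool_rot: [[0.002, 0.135, 0.991], [0.001, 0.991, -0.135], [-1.0, 0.001, 0.001]]
ft_force: [0.7, -0.0, -0.1]
grip_width: 0.0853
```

Request:
arm_command(
  plan=[
    [[0,0,0,0,0,0],[0,0,0,0,0,0],[0,0,0,0,0,0],[0,0,0,0,0,0],[0,0,0,0,0,0],[0,0,0,0,0,0],[0,0,0,0,0,0],[0,0,0,0,0,0],[0,0,0,0,0,0],[0,0,0,0,0,0]],
  ],
  jaw=1,
  newtons=60,
)

```text
time_s: 46.25
position: [0.4801, 0.4517, 0.1185]
tool_rot: [[0.0, 0.135, 0.991], [0.001, 0.991, -0.135], [-1.0, 0.001, 0.0]]
ft_force: [0.3, 3.2, 2.6]
grip_width: 0.0171
```

Request:
arm_command(
  plan=[
    [[-0.4,0,0,0,0,0],[-1.2,0,0,0,0,0],[-2.4,0,0,0,0,0],[-3.8,0,0,0,0,0],[-5.2,0,0,0,0,0],[-6.6,0,0,0,0,0],[-7.3,0,0,0,0,0],[-7.3,0,0,0,0,0],[-7.3,0,0,0,0,0]],
  ],
)

```text
time_s: 47.15
position: [0.4797, 0.451, 0.2994]
tool_rot: [[-0.002, 0.135, 0.991], [-0.002, 0.991, -0.135], [-1.0, -0.002, -0.002]]
ft_force: [-0.6, -0.5, -4.4]
grip_width: 0.0169
```

```bash
python3 go.py .6272 .1468 .30 10.9
```

```text
t 47.15 pos [0.4797 0.451  0.2994] yaw 82.25 q6 -49.0 F [-0.6 -0.5 -4.4] w 0.0169
row [-0.016, -11.262, 7.486] [11.891, -0.004, 0.026]
```

Gradual move so that the cover doesn't swing.

Request:
arm_command(
  plan=[
    [[0,-0.8,0.5,0.9,0,0],[0,-1.9,1.3,2.0,0,0],[0,-3.1,2.1,3.2,0,0],[0,-4.3,2.9,4.4,0,0],[0,-5.5,3.7,5.6,0,0],[0,-6.7,4.5,6.8,0,0],[0,-7.9,5.3,8.0,0,0],[0,-9.1,6.0,9.2,0,0],[0,-10.2,6.8,10.4,0,0],[0,-11.26,7.49,11.7,0,0]],
  ],
)

```text
time_s: 48.15
position: [0.6277, 0.1456, 0.2983]
tool_rot: [[-0.004, 0.979, 0.203], [-0.0, 0.203, -0.979], [-1.0, -0.004, -0.001]]
ft_force: [0.3, 0.3, -2.8]
grip_width: 0.0173
```

Request:
arm_command(
  plan=[
    [[0,0,0,0.2,0,0],[0,0,0,0.2,0,0],[0,0,0,0.2,0,0]],
  ],
)

```text
time_s: 48.45
position: [0.6271, 0.148, 0.2997]
tool_rot: [[-0.002, 0.982, 0.19], [0.0, 0.19, -0.982], [-1.0, -0.002, -0.001]]
ft_force: [-0.8, -0.5, -3.0]
grip_width: 0.0171
```

```bash
python3 go.py .6272 .1468 .25 10.9
python3 - <<'E'
from h import *
d=snap("side",None); cv2.imwrite("pics/held_side.png",cv2.cvtColor(d["img"],cv2.COLOR_RGB2BGR))
d=avg("top"); box=(140,90,290,215); h,m=up(d,box); H,S,V=[h[...,i].astype(int) for i in range(3)]
p=sensors.observe()["position"]
mk=(((H>100)&(H<125)&(S>100))).astype(np.uint8)
for c,a in blobs(mk,200): print(m(c).round(1),a)
E
```

```text
t 48.45 pos [0.6271 0.148  0.2997] yaw 10.98 q6 -8.0 F [-0.8 -0.5 -3. ] w 0.0171
row [1.989, -0.0, 0.05] [0.014, -0.005, 0.02]
[214.7 138.8] 726
[198.7 144. ] 206
[183.7 146.4] 490
[231.1 162.9] 5013
```

Request:
arm_command(
  plan=[
    [[0.6,0,0.05,0,0,0],[1.4,0,0.05,0,0,0],[2.2,0,0.05,0,0,0],[3.0,0,0.05,0,0,0],[3.6,0,0.05,0,0,0],[4.1,0,0.05,0,0,0],[4.4,0,0.05,0,0,0],[4.4,0,0.05,0,0,0],[4.4,0,0.05,0,0,0]],
  ],
)

```text
time_s: 49.6
position: [0.6281, 0.1461, 0.1914]
tool_rot: [[0.001, 0.982, 0.189], [0.0, 0.189, -0.982], [-1.0, 0.001, 0.0]]
ft_force: [0.7, -0.3, -3.5]
grip_width: 0.0168
```

```bash
python3 go.py .6272 .1468 .185 10.9
```

```text
t 49.6 pos [0.6281 0.1461 0.1914] yaw 10.87 q6 -8.0 F [ 0.7 -0.3 -3.5] w 0.0168
row [0.256, -0.033, -0.033] [-0.005, 0.001, -0.011]
```

Request:
arm_command(
  plan=[
    [[0.1,-0.03,-0.03,0,0,0],[0.2,-0.03,-0.03,0,0,0],[0.28,-0.03,-0.03,0,0,0],[0.28,-0.03,-0.03,0,0,0]],
  ],
)

```text
time_s: 50.0
position: [0.6269, 0.1466, 0.1835]
tool_rot: [[-0.0, 0.982, 0.188], [-0.0, 0.188, -0.982], [-1.0, -0.0, -0.0]]
ft_force: [-0.2, -0.2, -3.8]
grip_width: 0.0166
```

Request:
arm_command(
  plan=[
    [[0.05,0,0,0,0,0],[0.1,0,0,0,0,0],[0.14,0,0,0,0,0],[0.14,0,0,0,0,0]],
  ],
)

```text
time_s: 50.4
position: [0.627, 0.1466, 0.1801]
tool_rot: [[-0.0, 0.982, 0.188], [-0.0, 0.188, -0.982], [-1.0, -0.0, -0.0]]
ft_force: [-0.7, 0.4, -3.6]
grip_width: 0.0174
```

Request:
arm_command(
  plan=[
    [[0.05,0,0,0,0,0],[0.1,0,0,0,0,0],[0.1,0,0,0,0,0]],
  ],
)

```text
time_s: 50.7
position: [0.6269, 0.1466, 0.1775]
tool_rot: [[-0.0, 0.982, 0.188], [-0.0, 0.188, -0.982], [-1.0, -0.0, -0.0]]
ft_force: [0.8, -0.1, -2.8]
grip_width: 0.0171
```

The rim is past the plinth top (0.1825) with no contact. On to the shoulder.

Request:
arm_command(
  plan=[
    [[0.05,0,0,0,0,0],[0.1,0,0,0,0,0],[0.13,0,0,0,0,0],[0.13,0,0,0,0,0]],
  ],
)

```text
time_s: 51.1
position: [0.627, 0.1467, 0.1744]
tool_rot: [[-0.0, 0.982, 0.188], [0.0, 0.188, -0.982], [-1.0, -0.0, -0.0]]
ft_force: [-0.6, -0.1, -3.3]
grip_width: 0.0172
```

Request:
arm_command(
  plan=[
    [[0.03,0,0,0,0,0],[0.05,0,0,0,0,0],[0.05,0,0,0,0,0]],
  ],
)

```text
time_s: 51.4
position: [0.6271, 0.1466, 0.1735]
tool_rot: [[0.0, 0.982, 0.188], [0.0, 0.188, -0.982], [-1.0, 0.0, 0.0]]
ft_force: [0.9, 0.1, -2.0]
grip_width: 0.0174
```

Request:
arm_command(
  plan=[
    [[0.02,0,0,0,0,0],[0.03,0,0,0,0,0],[0.03,0,0,0,0,0]],
  ],
)

```text
time_s: 51.7
position: [0.6272, 0.1467, 0.1734]
tool_rot: [[0.001, 0.982, 0.188], [-0.0, 0.188, -0.982], [-1.0, 0.001, 0.0]]
ft_force: [-0.1, 0.1, 5.1]
grip_width: 0.0169
```

Seated at 0.1735 with a firm stop. I'll let go and lift.

Request:
arm_command(
  plan=[
    [[-0.03,0,0,0,0,0],[-0.03,0,0,0,0,0],[-0.03,0,0,0,0,0],[-0.03,0,0,0,0,0],[-0.03,0,0,0,0,0],[-1,0,0,0,0,0],[-3,0,0,0,0,0],[-3.6,0,0,0,0,0],[-3.6,0,0,0,0,0]],
  ],
  jaw=0.4,
)

```text
time_s: 52.6
position: [0.6277, 0.1467, 0.2654]
tool_rot: [[0.006, 0.982, 0.188], [0.0, 0.188, -0.982], [-1.0, 0.006, 0.001]]
ft_force: [0.1, -0.4, -0.9]
grip_width: 0.0513
```

```bash
python3 go.py .521 .1262 .24 10.9
```

```text
t 52.6 pos [0.6277 0.1467 0.2654] yaw 10.86 q6 -8.0 F [ 0.1 -0.4 -0.9] w 0.0513
row [0.991, -4.351, 0.001] [-0.006, 0.008, -0.054]
```

Request:
arm_command(
  plan=[
    [[0,-2,0,0,0,0],[0,-4.6,0,0,0,-0.05],[0,-4.6,0,0,0,-0.05],[1,-4.6,0,0,0,-0.05],[3,-4.6,0,0,0,-0.05],[5,-4.6,0,0,0,-0.05],[6.2,-4.6,0,0,0,-0.05],[6.2,-4.6,0,0,0,-0.05],[6.2,-4.6,0,0,0,-0.05]],
  ],
  jaw=1,
  newtons=40,
)

```text
time_s: 53.5
position: [0.514, 0.125, 0.1075]
tool_rot: [[-0.006, 0.982, 0.188], [-0.001, 0.188, -0.982], [-1.0, -0.006, -0.0]]
ft_force: [0.5, -0.4, 0.4]
grip_width: 0.0002
```

```bash
python3 go.py .516 .1252 .083 10.9;  python3 - <<'E'
from h import *
d=snap("side",None); cv2.imwrite("pics/fin.png",cv2.resize(cv2.cvtColor(d["img"],cv2.COLOR_RGB2BGR)[120:270,110:310],(800,600),interpolation=cv2.INTER_CUBIC))
E
```

```text
t 53.5 pos [0.514  0.125  0.1075] yaw 10.86 q6 -10.0 F [ 0.5 -0.4  0.4] w 0.0002
row [0.98, 0.086, 0.007] [-0.007, -0.002, 0.06]
```

Request:
arm_command(
  plan=[
    [[0.4,0.05,0,0,0,0],[0.8,0.05,0,0,0,0],[0.98,0.05,0,0,0,0],[0.98,0.05,0,0,0,0],[0.98,0.05,0,0,0,0]],
  ],
)

```text
time_s: 54.05
position: [0.5152, 0.1252, 0.0831]
tool_rot: [[-0.005, 0.982, 0.188], [-0.001, 0.188, -0.982], [-1.0, -0.005, -0.0]]
ft_force: [-0.5, -0.5, 0.8]
grip_width: 0.0003
```

Request:
arm_command(
  plan=[
    [[0.04,0,0,0,0,0],[0.06,0,0,0,0,0],[0.06,0,0,0,0,0]],
  ],
)

```text
time_s: 54.35
position: [0.5152, 0.1252, 0.0816]
tool_rot: [[-0.005, 0.982, 0.188], [-0.001, 0.188, -0.982], [-1.0, -0.005, 0.0]]
ft_force: [0.3, 0.1, 0.2]
grip_width: -0.0001
```

Request:
arm_command(
  plan=[
    [[0.03,0,0,0,0,0],[0.04,0,0,0,0,0],[0.04,0,0,0,0,0]],
  ],
)

```text
time_s: 54.65
position: [0.5153, 0.1252, 0.0806]
tool_rot: [[-0.005, 0.982, 0.188], [-0.001, 0.188, -0.982], [-1.0, -0.005, 0.0]]
ft_force: [-0.2, -0.6, 2.0]
grip_width: -0.0003
```

View pics/fin.png

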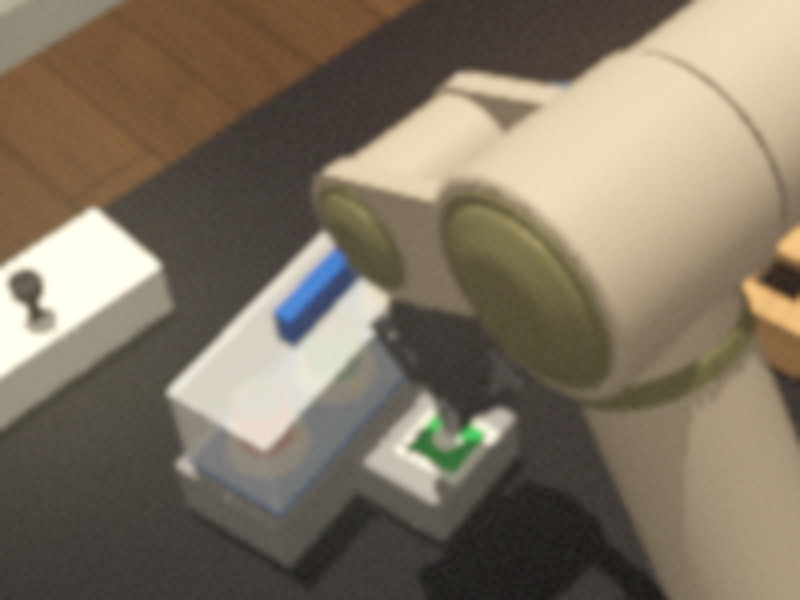

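The cover sits square on the dock with its rim on the shoulder, around (280,510). Chucks are visible inside, and the fingertips are on the green key at (450,440). Finishing the press.

Request:
arm_command(
  plan=[
    [[0.03,0,0,0,0,0],[0.03,0,0,0,0,0],[0.03,0,0,0,0,0]],
  ],
)

```text
time_s: 54.95
position: [0.5152, 0.1252, 0.0799]
tool_rot: [[-0.005, 0.982, 0.188], [-0.001, 0.188, -0.982], [-1.0, -0.005, 0.0]]
ft_force: [-0.3, -0.8, 2.9]
grip_width: 0.0004
```

Request:
arm_command(
  plan=[
    [[0.03,0,0,0,0,0],[0.04,0,0,0,0,0],[0.04,0,0,0,0,0],[0.04,0,0,0,0,0]],
  ],
)

```text
time_s: 55.35
position: [0.5153, 0.1252, 0.0795]
tool_rot: [[-0.004, 0.982, 0.188], [-0.001, 0.188, -0.982], [-1.0, -0.004, 0.0]]
ft_force: [-2.1, 0.6, 10.9]
grip_width: -0.0
```

Request:
arm_command(
  plan=[
    [[0,0,0,0,0,0],[0,0,0,0,0,0],[0,0,0,0,0,0]],
  ],
)

```text
time_s: 55.65
position: [0.5153, 0.1252, 0.0795]
tool_rot: [[-0.004, 0.982, 0.188], [-0.001, 0.188, -0.982], [-1.0, -0.004, 0.0]]
ft_force: [-2.8, -0.3, 9.6]
grip_width: 0.0001
```

Request:
arm_command(
  plan=[
    [[-1,0,0,0,0,0],[-2.5,-1,0,0,0,0],[-4,-3,0,0,0,0],[-5,-4,0,0,0,0],[-5,-4,0,0,0,0],[-5,-4,0,0,0,0]],
  ],
)

```text
time_s: 56.25
position: [0.4176, 0.1064, 0.2046]
tool_rot: [[-0.003, 0.982, 0.188], [-0.001, 0.188, -0.982], [-1.0, -0.004, 0.0]]
ft_force: [0.6, -0.4, 0.1]
grip_width: 0.0002
```

Run:
```python
from h import *
print(sensors.observe()["position"].round(3))
d=avg("top"); h,m=up(d,(150,100,275,190)); H,S,V=[h[...,i].astype(int) for i in range(3)]
for c,a in blobs((H>100)&(H<125)&(S>150),800):
    print("blue",m(c).round(1),a,onz(d,*m(c),.177).round(4))
```

```text
[0.418 0.106 0.205]
blue [205.1 150.1] 7729 [0.6227 0.1441 0.177 ]
```

```bash
python3 -c "
from rig import workorder; print(workorder.close_job())"
```

```text
the job is handed in; nothing more can be done
None
```

The job is done and handed in at about 56 s. The hand-in gave no verdict.

**What I did**
- **Wake press:** I pressed the green key and held it bottomed at about 10–15 N.
- **Chucks:** Three were in the rack. Green went into spindle 1, red into spindle 2 and yellow into spindle 0.
- **Cover:** It was knocked aside during the run, so I measured it again, then set it on the dock and let go.
- **Start press:** I pressed the key again at about 10 N.
- **Left alone:** I made no contact with the saucer, the peg or the look-alikes.

**Last checks**
- **Chucks:** Each one stopped hard at the flat-flange height, within about 0.2 mm. For yellow I relied on height and force only, because its slot was hard to read in the pictures.
- **Cover:** It met the shoulder at the expected height, and the side picture showed it square with the chucks inside.
- **Small disagreement:** My last top-view check put the cover's handle about 4–5 mm from where I released it. That reading includes the handle's side face and about 2 mm of camera bias. I trusted the force check and the side picture instead.

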